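Hang the curing shield on the instrument carousel

ROBOT

A 6-joint arm with a two-finger parallel gripper is mounted at the origin on the work surface. World frame = base frame: x ahead of the robot, y to its left, z up, the work surface at z = 0. Lengths are in m, angles in degrees, forces in N, time in s.
With the tool pointing down it reaches from about 0.4 to 0.825 m from the base axis. Payload 7 kg.
Tool frame: the origin (TCP) lies at the very end of the fingers, on their centre line; the grasp point (between the pads) lies 19 mm behind it (r.grasp_offset is the z of the grasp point in the tool frame, in m); z points along the fingers, y is the direction in which the jaws open and shut (so a half turn about z gives the same grasp; the last joint's range is limited). The gripper opens to 88 mm and grips with 3 to 60 N. Pads are 19 mm wide; open, the fingers measure 130 mm over their backs; the gripper's body (78 mm by 193 mm) begins 47 mm behind the grasp point.
Start: joints at [-57.29, 20.546, 0.682, 0, -70.136, -16.507], TCP at [0.188, -0.648, 0.227] pointing down, gripper open.
Joint ranges: [-176.03, 176.03], [-82.01, 121.73], [-58.28, 71.71], [-173.87, 95.51], [-174.79, -0.11], [-173.66, 173.66]. Speed limits (degrees/s): [136.94, 136.94, 172.46, 180, 180, 180].

INTERFACE

Orientations are given as [roll, pitch, yaw] about the fixed x, y, z axes, in that order (R = Rz(yaw) Ry(pitch) Rx(roll)).
In Python, from plant import r, capture, calibration, order gives the robot as it stands.
- The arm moves only by the tool servo_tool, never from a script. Its arguments are lists of equal length, an entry for each row: "grip": the closure, from -1 (fully open) to 1 (shut), so that 0 is half open; "translation": the shift along the tool's x, y, z in m, a list of three; "turn": the turn about the tool's z in rad. A call has 1 to 10 rows; each row is the pose to reach, as a shift and turn from the pose commanded when the call began, along the tool's axes at that moment; what a row does not reach only later rows make up. A row lasts 1/12 s, in which the tool goes at most 41.7 mm and 7.16 degrees, less where a joint would pass 70% of its speed; a pose out of reach is approached as far as the arm can. A call with a gripper value outside its range is refused whole. The fingers move at their own pace and stop on an object; "newtons" is the grip in N (left out, the last holds). Time passes only in rows, so rows that repeat a pose let the fingers close. It gives the time, the measured TCP pose, the force and the opening at its end, in the units of the state.
- r.get_state(): the state, without advancing time (a new reading comes with each control period).
- capture(name): name is "scene" or "side" or "wrist"; returns (picture, depth): 420x560x3 uint8, blue, green, red; 420x560 float32, m along the optical axis (not along the pixel's ray), 0 where there is no reading.
- calibration(name): a dict with "fx", "fy", "cx", "cy" (pixels), "dist_coeffs" ([k1, k2, p1, p2, k3] as OpenCV has them; the pictures are not rectified), "view" (4x4, takes a point from world to camera coordinates). Camera axes: x right, y up, looking along -z (the intrinsics and any distortion apply to the point x, -y, -z); pixel columns grow to the right and rows downward; lengths in m; the calibration is good to about 2 mm. A picture is of the moment at which its call begins: read the wrist's pose just before it. calibration takes no time and is no camera call; for the wrist camera it gives the pose at the moment of the call.
- order.close_job(): hands the job in, once; it reports no verdict.
The state is a dict: "time_s": time; "joints": joint angles; "qd": joint speeds; "joint_torque": joint torques, N m; "tcp_pos": TCP position; "eef_rot": TCP orientation; "contact_force": force on the tool from outside, world axes, zero at the start; "moment": the same for the moment, N m; "gripper_width": finger opening in m.
Only numpy, scipy, OpenCV 4.12 (cv2) and the standard library are available. Lean on these libraries where they do the work, as an engineer would, in place of code of your own. Each camera call takes 0.05 s, during which the arm holds its last target.

TASK

Turn the instrument carousel until its one empty hook stands over the pointer on its base. Then take the hand shield out of its stand, hang it by its eyelet on that hook and, keeping it upright and using little force, slide it in along the hook until you feel it press home against the stop sleeve, before you let go. Do not disturb the jar, the bottle or the bowl.

Things in the scene. Friction and masses are not known exactly. Their poses are not given: they have to be found in the camera images.
- rack: The carousel's fixed base, screwed down: a dark round foot, 170 mm in diameter and 16 mm high, with a central post. Origin at the foot's underside on the vertical turning axis; z up. A steel pointer tongue, 12 mm wide and 8 mm high, sticks out of the foot along the rack's own -x to 130 mm from the axis.
- pointer (a point): Point on top of the base's pointer tongue, 115 mm from the turning axis, 8 mm above the table: the place over which the empty hook must stand.
- hub (a point): Centre of the top of the turning head, on the turning axis, 215 mm above the table. The head is a white hub with a plain disc (88 mm in diameter) and four equal steel hooks, 90 degrees apart, at 190 mm height. Three hooks carry steel hand instruments that are fixed to them and hang down; the fourth, opposite the crank knob, is empty.
- carousel (a joint): Angle of the turning head about the vertical axis, rad, counter-clockwise from above. The empty hook stands over the pointer at 0 and at whole turns. It turns either way (more than a full turn) against friction of about 0.15 N m and stays where it is left.
- hook_tip (a point): On the empty hook: on the rod's centre line at its outer end, 115 mm from the turning axis and 190 mm above the table. The hook is a level round rod of 8 mm diameter pointing straight out from the axis; at this end, 45 mm out from the collar's face, it turns up, its top 12 mm above the rod's centre line. Axes: the hook points along -x of this frame, z up.
- collar: Rigid round plastic collar (31 mm in diameter) at the root of the empty hook; a stop sleeve (26 mm in diameter, round the rod) sticks out of it. Origin on the rod's centre line at the collar's face, 70 mm from the turning axis. The sleeve was set by hand: its rigid end face lies 2 to 12 mm further out than this origin and is not measured. The hook points along -x of this frame.
- crank (a point): On the axis of the upright round crank knob on top of the head, 14 mm in diameter, 40 mm tall (from 215 to 255 mm above the table), 35 mm from the turning axis, on the side opposite the empty hook. This point is 238 mm above the table. The knob spins freely on its pin, so it can be gripped, or pushed, to turn the head.
- stand: White slotted block, fixed, 70 x 94 mm and 30 mm high, with a slot 8 mm wide and 70 mm long along its own y in which the shield stands upright (slot floor at 6 mm). Origin at its underside.
- shield: Hand-held curing-light shield, about 70 g, 180 mm high, standing upright: round amber plate (76 mm across, 6 mm thick) below, black flat handle above, alike on both faces. The plate lies in its own y-z plane, x across its thickness, z up; origin at the middle of the lower edge. The handle is brittle: it stands 12 N against the carousel; about 5 N presses it home. It must not tilt on the hook.
- eyelet (a point): Centre of the eyelet, a window through the shield's handle along the shield's x, 12 mm wide (y) and 20 mm high (z), frame 8 mm thick and 24 mm wide; 128 mm above the shield's lower edge. Hung on the hook, the window's upper edge rests on the rod: this point is then 6 mm below the rod's centre line, and with the shield home 4 mm out from the stop sleeve's face.
- tab (a point): Middle of the grip tab at the upper end of the handle, 18 mm wide (shield y), 8 mm thick (shield x), 36 mm high (144 to 180 mm above the shield's lower edge). This point is 36 mm above the eyelet's centre.
- specimen_jar: Bystander: screw-capped specimen jar, 64 mm in diameter, 75 mm high; origin at its underside. Leave it alone.
- drop_bottle: Bystander: small dropper bottle, 28 mm in diameter, 70 mm high; origin at its underside. Leave it alone.
- bowl: Bystander: steel bowl, 100 mm in diameter, 40 mm high; origin at its underside. Leave it alone.
Things that resemble listed ones, but are neither listed nor needed, are in the scene too. There is more than one size of the shield; the job needs the largest.

How it is judged:
By the outcome, as a careful person would: the job done as asked, in the order asked, and still so for the second after the job is handed in, with the robot touching nothing.
It also fails if it takes over 64 s, if anything falls off the work surface, if the arm or the gripper's body presses on something with over 40 N, if the wrist force passes 120 N, or if a joint passes its speed limit or range.

## Working session

There is one attempt and no reset: what is moved stays moved. The work goes in short steps, Python scripts to look and compute and a tool call to move; the robot and the scene stay as the last step left them, time stands still between calls to the robot, and variables do not carry over. Pictures are saved under pics/ and viewed, and the job is handed in when it is done.

Besides the shell and the picture viewer there is one more tool, called after "Emit:" as name(argument=value, ...) on one line, values as JSON. servo_tool: Moves the arm, as the interface text tells. Its arguments: {"type":"object","properties":{"grip":{"type":"array","items":{"type":"number"}},"translation":{"type":"array","items":{"type":"array","items":{"type":"number"}}},"turn":{"type":"array","items":{"type":"number"}},"newtons":{"type":"number"}},"required":["grip","translation","turn"]}

```bash
ls; mkdir -p pics
python3 - <<'E'
from plant import r, capture, calibration, order
import cv2,numpy as np
print(r.get_state(), r.grasp_offset)
for n in ["scene","side"]:
    p,d=capture(n); cv2.imwrite(f"pics/{n}0.png",p); np.save(f"pics/{n}0.npy",d)
    c=calibration(n); print(n,c)
    np.save(f"pics/{n}0_cal.npy",c,allow_pickle=True)
E
```

```text
pics
{'time_s': 0.0, 'joints': array([-5.72902285e+01,  2.05906606e+01,  6.33695438e-01, -2.05105921e-02,
       -7.01359908e+01, -1.65076161e+01]), 'qd': array([-0.02161125,  0.08774014, -0.03096541, -0.04950734, -0.02809028,
        0.07003285]), 'joint_torque': array([-2.40064801e-03, -5.82717848e+01,  2.93063021e+01,  6.99699238e+00,
        7.01095909e-03, -1.50698093e-04]), 'tcp_pos': array([ 0.18818915, -0.64772214,  0.22562961]), 'eef_rot': array([ 1.79905396e+02, -7.92879590e-03, -1.63804823e+02]), 'contact_force': array([ 0.51654621, -0.63471159, -0.52749674]), 'moment': array([ 0.01707645, -0.02900571, -0.00784373]), 'gripper_width': 0.08751703314375171} -0.0188
scene {'fx': 429.73566285350955, 'fy': 429.73566285350955, 'cx': 275.5611030520148, 'cy': 208.77268554332178, 'dist_coeffs': array([-0.03704519,  0.        ,  0.        ,  0.        ,  0.        ]), 'view': array([[ 0.7127786 ,  0.70122757, -0.01505218, -0.33564331],
       [-0.57386004,  0.59538345,  0.56231948,  0.25261065],
       [ 0.40327575, -0.39217145,  0.82678306, -1.32087769],
       [ 0.        ,  0.        ,  0.        ,  1.        ]])}
side {'fx': 407.98379573100345, 'fy': 407.98379573100345, 'cx': 282.77639290249897, 'cy': 208.69160208151695, 'dist_coeffs': array([-0.00511646,  0.        ,  0.        ,  0.        ,  0.        ]), 'view': array([[-0.97302357, -0.22977318,  0.02072249,  0.508099  ],
       [ 0.1470272 , -0.54837588,  0.82320525, -0.23774487],
       [-0.17778677,  0.80404488,  0.56736557, -1.09881106],
       [ 0.        ,  0.        ,  0.        ,  1.        ]])}
```

View pics/scene0.png

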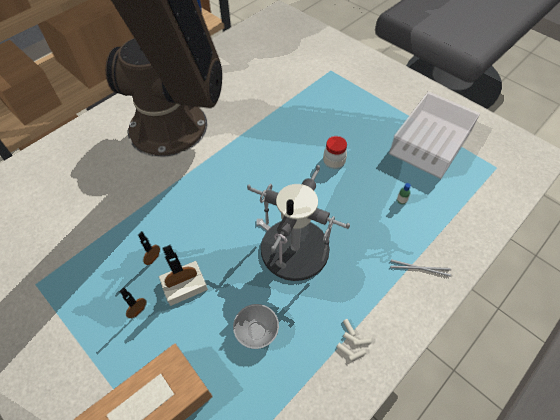

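View pics/side0.png

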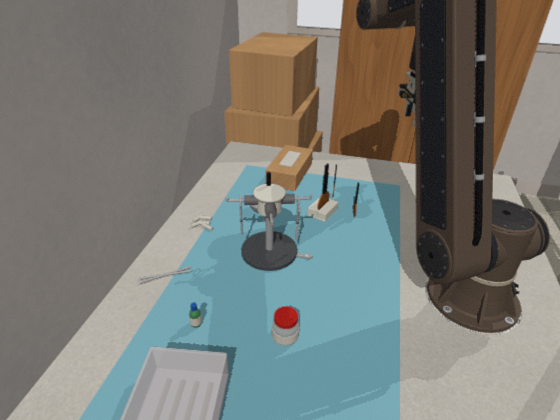

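```bash
cat > h.py <<'E'
import cv2,numpy as np
def K(c): return np.array([[c['fx'],0,c['cx']],[0,c['fy'],c['cy']],[0,0,1.]])
def ray(c,uv):
    uv=np.array(uv,float).reshape(-1,1,2)
    n=cv2.undistortPoints(uv,K(c),np.array(c['dist_coeffs'])).reshape(-1,2)
    d=np.c_[n[:,0],-n[:,1],-np.ones(len(n))]
    V=c['view'];R=V[:3,:3];t=V[:3,3]
    return -R.T@t, d@R
def plane(c,uv,z):
    o,d=ray(c,uv); s=(z-o[2])/d[:,2]; return o+s[:,None]*d
def depthpt(c,uv,z):
    o,d=ray(c,uv); return o+d*np.array(z).reshape(-1,1)
def proj(c,P):
    P=np.atleast_2d(P); V=c['view'];q=P@V[:3,:3].T+V[:3,3]
    q=q*[1,-1,-1]
    return cv2.projectPoints(q,np.zeros(3),np.zeros(3),K(c),np.array(c['dist_coeffs']))[0].reshape(-1,2)
def tri(c1,u1,c2,u2):
    o1,d1=ray(c1,u1);o2,d2=ray(c2,u2);d1=d1[0]/np.linalg.norm(d1[0]);d2=d2[0]/np.linalg.norm(d2[0])
    s=np.linalg.lstsq(np.c_[d1,-d2],o2-o1,rcond=None)[0]
    a=o1+s[0]*d1;b=o2+s[1]*d2
    return (a+b)/2,np.linalg.norm(a-b)
E
python3 - <<'E'
import cv2
p=cv2.imread('pics/scene0.png')
cv2.imwrite('pics/s_c1.png',cv2.resize(p[150:300,220:370],None,fx=4,fy=4,interpolation=cv2.INTER_CUBIC))
cv2.imwrite('pics/s_c2.png',cv2.resize(p[220:330,100:230],None,fx=5,fy=5,interpolation=cv2.INTER_CUBIC))
p=cv2.imread('pics/side0.png')
cv2.imwrite('pics/d_c1.png',cv2.resize(p[150:280,210:380],None,fx=4.5,fy=4.5,interpolation=cv2.INTER_CUBIC))
E
```

```text
(no output)
```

View pics/s_c1.png

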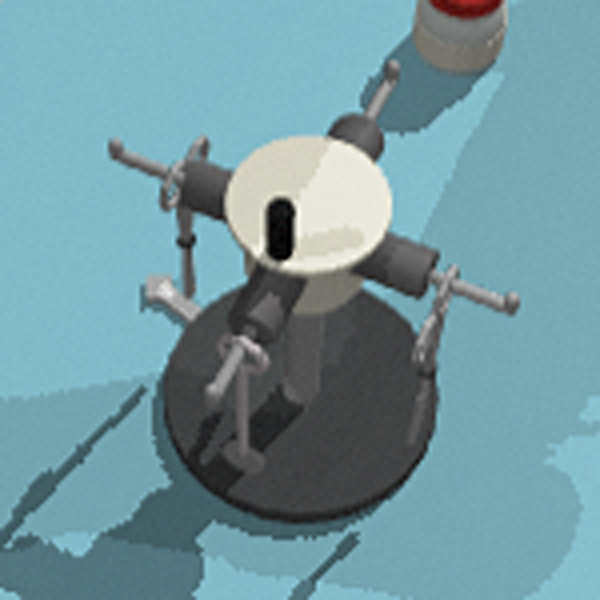

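View pics/s_c2.png

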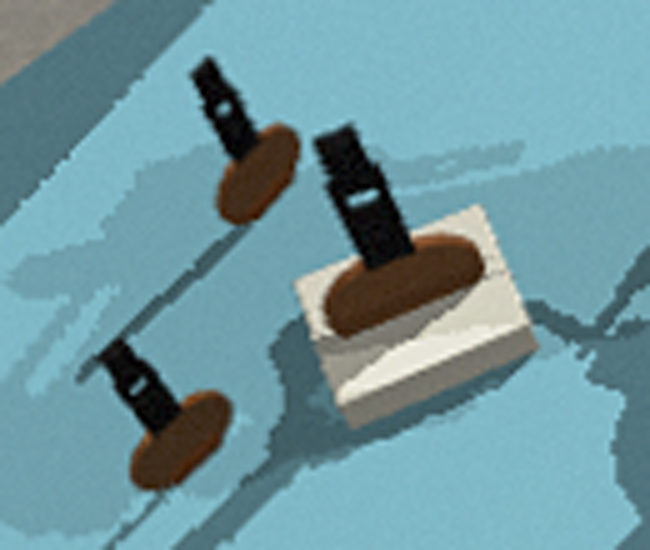

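View pics/d_c1.png

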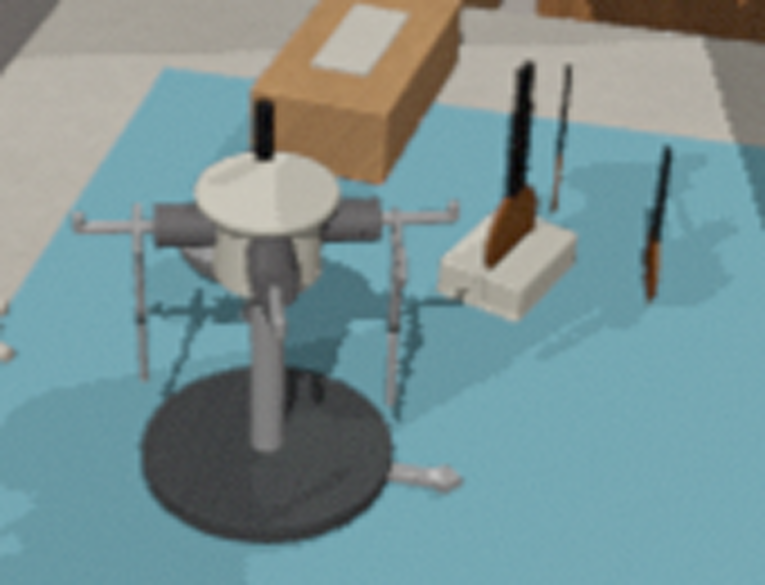

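Run:
```python
import cv2,numpy as np
from h import *
S=np.load('pics/scene0_cal.npy',allow_pickle=True).item();D=np.load('pics/side0_cal.npy',allow_pickle=True).item()
ps=cv2.imread('pics/scene0.png');pd=cv2.imread('pics/side0.png')
# hub disc fit
for n,p,c,roi in (("s",ps,S,(270,180,325,222)),("d",pd,D,(250,182,290,206))):
    x0,y0,x1,y1=roi;h=p[y0:y1,x0:x1].astype(int)
    m=((h.min(2)>135)&(h.max(2)-h.min(2)<60)).astype(np.uint8)
    cs,_=cv2.findContours(m,cv2.RETR_EXTERNAL,cv2.CHAIN_APPROX_NONE);k=max(cs,key=cv2.contourArea)
    e=cv2.fitEllipse(cv2.convexHull(k));print(n,e[0][0]+x0,e[0][1]+y0,e[1],plane(c,[[e[0][0]+x0,e[0][1]+y0]],.215))
    P=plane(c,k.reshape(-1,2)+[x0,y0],.215);print('bbox',P.min(0),P.max(0))
print('tip up top/scene',plane(S,[[220+391/4,150+68/4]],.200))
print('pointer end scene',plane(S,[[220+160/4,150+290/4]],.008),plane(S,[[220+148/4,150+285/4]],.008))
print('pointer end side',plane(D,[[210+455/4.5,150+480/4.5]],.008))
f=lambda x,y:[[210+x/4.5,150+y/4.5]]
g=lambda x,y:[[220+x/4,150+y/4]]
print('foot centre scene',plane(S,g(300,400),.016),'side',plane(D,f(267,453),.016))
print('knob top tri',tri(S,g(283,205),D,f(264,103)))
q=lambda x,y:[[100+x/5,220+y/5]]
print('shield top tri',tri(S,q(337,132),D,f(526,66)))
print('other tops',tri(S,q(205,62),D,f(667,150)),tri(S,q(115,345),D,f(567,68)))
for a in [(300,282),(480,205),(537,345),(350,400)]: print('stand corner z30',plane(S,q(*a),.03))
for a in [(335,132),(352,126),(318,138)]: print('tab top z.186',plane(S,q(*a),.186))
print('jar',plane(S,[[336,143]],.075),'bottle',plane(S,[[406,187]],.07),'bowl',plane(S,[[255,325]],.04))
```

```text
s 296.8001937866211 200.41850662231445 (34.99106216430664, 41.68253707885742) [[ 0.57790068 -0.0411418   0.215     ]]
bbox [ 0.53293309 -0.08404266  0.215     ] [0.62031978 0.00339701 0.215     ]
d 268.7061538696289 192.23260688781738 (18.106204986572266, 32.14881896972656) [[ 0.57513093 -0.03823895  0.215     ]]
bbox [ 0.53257691 -0.08467034  0.215     ] [0.61875584 0.00671555 0.215     ]
tip up top/scene [[0.54218506 0.06675344 0.2       ]]
pointer end scene [[ 0.46098316 -0.0470733   0.008     ]] [[ 0.45264965 -0.04979524  0.008     ]]
pointer end side [[ 0.44623516 -0.04282281  0.008     ]]
foot centre scene [[ 0.58389512 -0.04650324  0.016     ]] side [[ 0.57043804 -0.02875269  0.016     ]]
knob top tri (array([ 0.58663131, -0.07244608,  0.25415445]), np.float64(0.004469442957057608))
shield top tri (array([ 0.4509556 , -0.29143359,  0.18484523]), np.float64(0.0030479448986443962))
other tops (array([ 0.34427127, -0.30014112,  0.12701207]), np.float64(0.0025682873230548765)) (array([ 0.42995886, -0.4069257 ,  0.12611479]), np.float64(0.001864191691345719))
stand corner z30 [[ 0.40996096 -0.32375544  0.03      ]]
stand corner z30 [[ 0.43952039 -0.23864511  0.03      ]]
stand corner z30 [[ 0.51410837 -0.26641316  0.03      ]]
stand corner z30 [[ 0.47366155 -0.34343612  0.03      ]]
tab top z.186 [[ 0.45276024 -0.29185472  0.186     ]]
tab top z.186 [[ 0.45552676 -0.28528462  0.186     ]]
tab top z.186 [[ 0.45000157 -0.29840616  0.186     ]]
jar [[0.45905996 0.24895409 0.075     ]] bottle [[0.68217832 0.26020176 0.07      ]] bowl [[ 0.65624584 -0.2508242   0.04      ]]
```

```bash
cat >> h.py <<'E'
from scipy.spatial.transform import Rotation as Ro
def rel(st,target,yaw=None):
    R=Ro.from_euler('xyz',st['eef_rot'],degrees=True).as_matrix()
    # nominal: tool straight down
    y=np.deg2rad(st['eef_rot'][2]); Rn=Ro.from_euler('xyz',[180,0,st['eef_rot'][2]],degrees=True).as_matrix()
    d=np.array(target)-st['tcp_pos']
    t=0 if yaw is None else -np.deg2rad((yaw-st['eef_rot'][2]+180)%360-180)
    return np.round(Rn.T@d,4),round(t,4)
E
python3 - <<'E'
from plant import *
from h import *
print(rel(r.get_state(),[.42,-.28,.40],161))
print(calibration('wrist'))
E
```

```text
(array([-0.3252,  0.2885, -0.1743]), np.float64(0.6143))
{'fx': 336.9335315851465, 'fy': 336.9335315851465, 'cx': 273.32805330525986, 'cy': 208.67565527101732, 'dist_coeffs': array([-0.08212021,  0.        ,  0.        ,  0.        ,  0.        ]), 'view': array([[-2.78768564e-01,  9.60358258e-01,  3.23045192e-04,
         6.74974320e-01],
       [-9.13532320e-01, -2.65072351e-01, -3.08537434e-01,
         3.94843025e-02],
       [-2.96220842e-01, -8.63056496e-02,  9.51212146e-01,
        -3.90905935e-01],
       [ 0.00000000e+00,  0.00000000e+00,  0.00000000e+00,
         1.00000000e+00]])}
```

Emit:
servo_tool(grip=[-1,-1,-1,-1,-1,-1,-1,-1,-1,-1], translation=[[0,0,-0.03],[-0.02,0.02,-0.06],[-0.05,0.04,-0.08],[-0.08,0.07,-0.1],[-0.11,0.1,-0.12],[-0.14,0.125,-0.14],[-0.17,0.15,-0.16],[-0.2,0.18,-0.174],[-0.23,0.205,-0.174],[-0.255,0.225,-0.174]], turn=[0.05,0.1,0.17,0.24,0.31,0.38,0.45,0.52,0.58,0.614])

```text
time_s: 0.93
tcp_pos: [0.3684, -0.3632, 0.4019]
eef_rot: [-180.0, 0.1, 160.8]
contact_force: [0.5, -1.1, 0.3]
gripper_width: 0.0877
```

Run:
```python
from plant import *
from h import *
print(rel(r.get_state(),[.42,-.28,.40],161))
```

```text
(array([-0.0214,  0.0955,  0.0019]), np.float64(-0.0034))
```

Emit:
servo_tool(grip=[-1,-1,-1,-1,-1], translation=[[-0.006,0.03,0],[-0.014,0.06,0],[-0.02,0.09,0],[-0.02,0.095,0],[-0.02,0.095,0]], turn=[0,0,0,0,0])

```text
time_s: 1.35
tcp_pos: [0.4183, -0.2798, 0.4002]
eef_rot: [180.0, -0.0, 161.2]
contact_force: [-1.1, -0.8, -0.2]
gripper_width: 0.0877
```

```bash
cat > snap.py <<'E'
import sys
from plant import *
import cv2,numpy as np
cam,name=sys.argv[1:3]
s=r.get_state();c=calibration(cam);p,d=capture(cam)
cv2.imwrite(f'pics/{name}.png',p);np.save(f'pics/{name}.npy',d);np.save(f'pics/{name}_cal.npy',c,allow_pickle=True)
print(s['time_s'],s['tcp_pos'].round(4),s['eef_rot'].round(2),s['contact_force'].round(2))
E
python3 snap.py wrist w1
```

```text
1.35 [ 0.4183 -0.2798  0.4002] [ 1.7998e+02 -2.0000e-02  1.6120e+02] [-1.06 -0.85 -0.21]
```

View pics/w1.png

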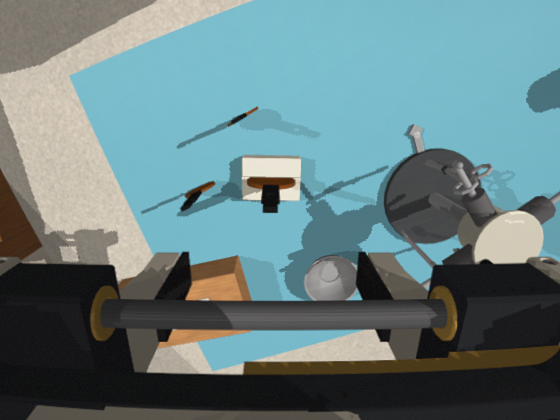

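Run:
```python
import cv2
p=cv2.imread('pics/w1.png')
cv2.imwrite('pics/w1a.png',cv2.resize(p[145:225,230:320],None,fx=7,fy=7,interpolation=cv2.INTER_CUBIC))
cv2.imwrite('pics/w1b.png',cv2.resize(p[115:265,370:560],None,fx=4,fy=4,interpolation=cv2.INTER_CUBIC))
```

```text
(no output)
```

View pics/w1a.png

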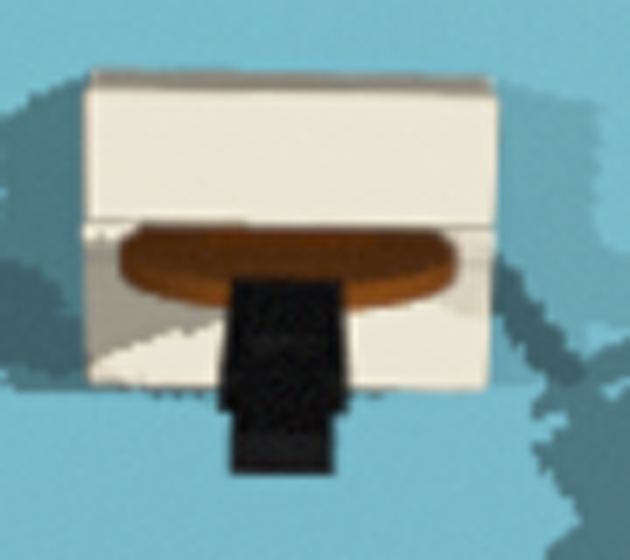

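View pics/w1b.png

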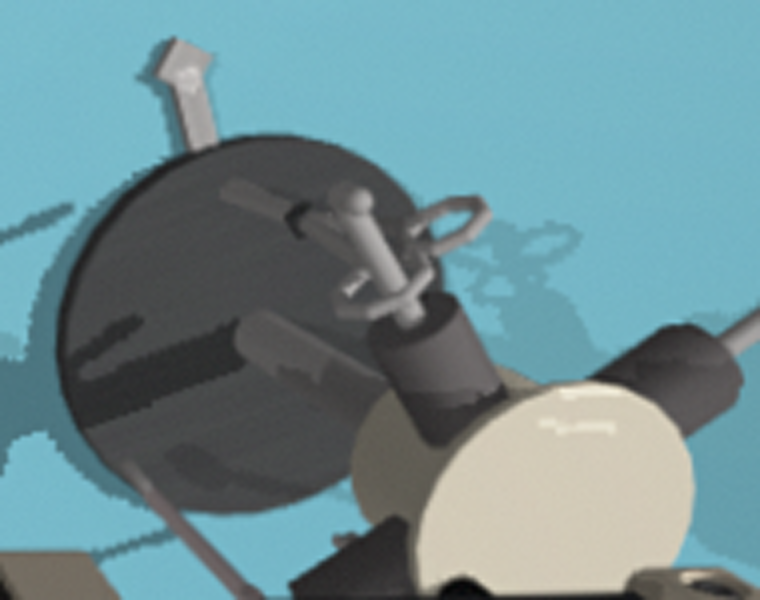

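Run:
```python
import cv2,numpy as np
from h import *
c=np.load('pics/w1_cal.npy',allow_pickle=True).item()
a=lambda *L:np.array([[230+x/7,145+y/7] for x,y in L])
b=lambda *L:np.array([[370+x/4,115+y/4] for x,y in L])
P=plane(c,a((88,88),(495,95),(488,388),(90,388)),.03);print('stand',P.round(4));print('centre',P.mean(0),'sides',[np.linalg.norm(P[i]-P[(i+1)%4]) for i in range(4)])
for i,j in((0,1),(3,2)): v=P[j]-P[i];print('ydir',np.degrees(np.arctan2(v[1],v[0])))
T=plane(c,a((232,473),(334,473),(232,415),(334,415)),.186);print('tab top bottom-edge',T[:2].round(4),T[:2].mean(0),np.linalg.norm(T[0]-T[1]),np.degrees(np.arctan2(*(T[1]-T[0])[[1,0]])))
Q=plane(c,b((183,150),(213,146),(162,72),(207,62),(176,38)),.008);print('tongue',Q.round(4))
p=cv2.imread('pics/w1.png')
# foot top contour points manual
F=plane(c,b((64,330),(110,220),(160,170),(260,135),(330,147),(400,190),(90,430),(140,480),(220,512),(300,503)),.016)
A=np.c_[2*F[:,:2],np.ones(len(F))];s=np.linalg.lstsq(A,(F[:,:2]**2).sum(1),rcond=None)[0];print('foot c',s[:2],'r',np.sqrt(s[2]+s[0]**2+s[1]**2), np.linalg.norm(F[:,:2]-s[:2],axis=1).round(4))
```

```text
stand [[ 0.4062 -0.327   0.03  ]
 [ 0.4373 -0.2408  0.03  ]
 [ 0.5024 -0.263   0.03  ]
 [ 0.4725 -0.3511  0.03  ]]
centre [ 0.45459648 -0.29546742  0.03      ] sides [np.float64(0.09162491487947448), np.float64(0.06884285045221897), np.float64(0.09305660638395878), np.float64(0.0704609511204072)]
ydir 70.1976332236156
ydir 71.20027907973771
tab top bottom-edge [[ 0.4547 -0.3048  0.186 ]
 [ 0.4602 -0.2887  0.186 ]] [ 0.45745289 -0.29672856  0.186     ] 0.016994286753714748 71.20438380007703
tongue [[ 0.4921 -0.0559  0.008 ]
 [ 0.4945 -0.0434  0.008 ]
 [ 0.4581 -0.0576  0.008 ]
 [ 0.4599 -0.0388  0.008 ]
 [ 0.4465 -0.0491  0.008 ]]
foot c [ 0.57620741 -0.04379956] r 0.08332056365460741 [0.0841 0.0842 0.0853 0.0841 0.0816 0.0818 0.0813 0.0805 0.084  0.0862]
```

Run:
```python
from plant import *
from h import *
print(rel(r.get_state(),[.605,-.05,.42]))
```

```text
(array([-0.1026,  0.2789, -0.0197]), 0)
```

Emit:
servo_tool(grip=[-1,-1,-1,-1,-1,-1,-1,-1,-1,-1], translation=[[-0.01,0.02,-0.01],[-0.02,0.05,-0.02],[-0.035,0.09,-0.02],[-0.05,0.13,-0.02],[-0.065,0.17,-0.02],[-0.08,0.21,-0.02],[-0.095,0.25,-0.02],[-0.103,0.279,-0.02],[-0.103,0.279,-0.02],[-0.103,0.279,-0.02]], turn=[0,0,0,0,0,0,0,0,0,0])

```text
time_s: 2.23
tcp_pos: [0.6066, -0.0508, 0.4187]
eef_rot: [-179.9, -0.1, 161.1]
contact_force: [-0.9, -1.2, 0.5]
gripper_width: 0.0874
```

```bash
python3 snap.py wrist w2
```

```text
2.2333 [ 0.6066 -0.0508  0.4187] [-1.7991e+02 -1.4000e-01  1.6108e+02] [-0.87 -1.21  0.48]
```

View pics/w2.png

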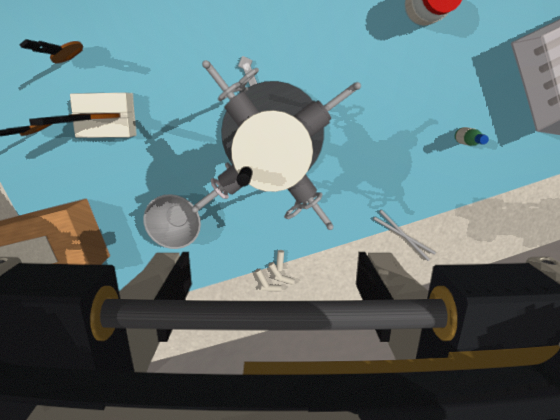

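Run:
```python
import cv2,numpy as np
from h import *
c=np.load('pics/w2_cal.npy',allow_pickle=True).item()
p=cv2.imread('pics/w2.png')
h=p[100:200,220:330].astype(int);m=((h.min(2)>150)&(h.max(2)-h.min(2)<60)).astype(np.uint8)
m=cv2.morphologyEx(m,cv2.MORPH_OPEN,np.ones((3,3)))
k=max(cv2.findContours(m,0,1)[0],key=cv2.contourArea).reshape(-1,2)+[220,100]
F=plane(c,k,.215);
for _ in range(4):
    A=np.c_[2*F[:,:2],np.ones(len(F))];s=np.linalg.lstsq(A,(F[:,:2]**2).sum(1),rcond=None)[0];R=np.sqrt(s[2]+s[0]**2+s[1]**2);e=np.abs(np.linalg.norm(F[:,:2]-s[:2],axis=1)-R);F=F[e<.0025]
print('disc',s[:2],R,len(F))
cv2.imwrite('pics/w2a.png',cv2.resize(p[45:225,190:370],None,fx=4,fy=4,interpolation=cv2.INTER_CUBIC)[:600+120][:720])
```

```text
disc [ 0.57752537 -0.04303778] 0.042902139185222524 207
```

View pics/w2a.png

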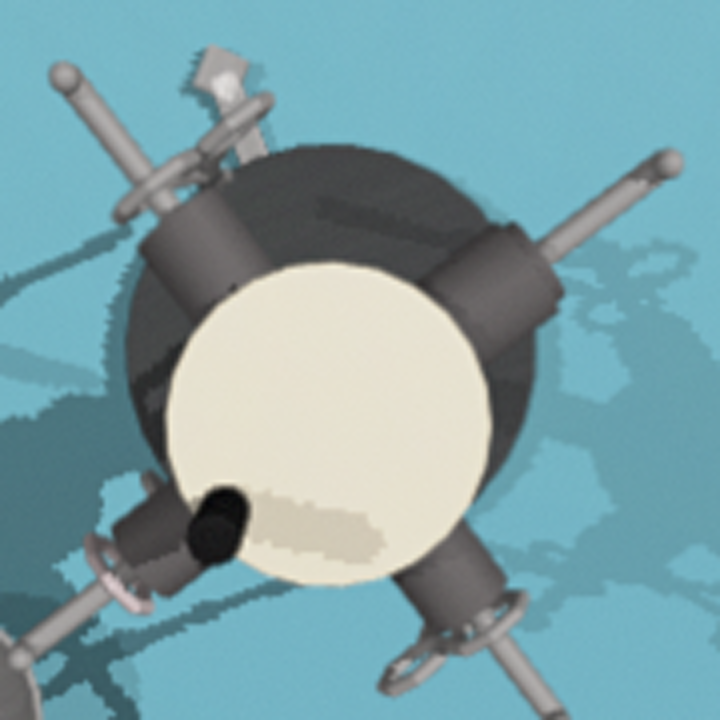

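Run:
```python
import cv2,numpy as np
from h import *
c=np.load('pics/w2_cal.npy',allow_pickle=True).item()
b=lambda *L:np.array([[190+x/4,45+y/4] for x,y in L])
C=np.array([.5772,-.0425])
def show(n,P):
    for q in P: v=q[:2]-C;print(n,q.round(4),'r',np.linalg.norm(v).round(4),'ang',np.degrees(np.arctan2(v[1],v[0])).round(2)%360)
show('tipball',plane(c,b((669,162),(65,77),(18,655)),.200))
show('knobtop',plane(c,b((214,538)),.255))
show('tongue tip/notch',plane(c,b((214,48),(220,90)),.008))
show('tongue sides',plane(c,b((194,84),(248,70)),.008).mean(0,keepdims=True))
show('tongue base mid',plane(c,b((252,158)),.008))
# foot
F=plane(c,b((126,340),(150,265),(205,195),(260,162),(330,144),(400,153),(470,193),(525,280),(535,350)),.016)
A=np.c_[2*F[:,:2],np.ones(len(F))];s=np.linalg.lstsq(A,(F[:,:2]**2).sum(1),rcond=None)[0];print('foot',s[:2],np.sqrt(s[2]+s[0]**2+s[1]**2))
from plant import r
print(rel(r.get_state(),[.588,-.0755,.30]))
```

```text
tipball [0.5415 0.0657 0.2   ] r 0.114 ang 108.27
tipball [ 0.4694 -0.0787  0.2   ] r 0.1137 ang 198.58
tipball [ 0.613  -0.1519  0.2   ] r 0.1152 ang 288.12
knobtop [ 0.5885 -0.0758  0.255 ] r 0.0351 ang 288.84000000000003
tongue tip/notch [ 0.449  -0.0474  0.008 ] r 0.1283 ang 182.17
tongue tip/notch [ 0.4646 -0.0505  0.008 ] r 0.1129 ang 184.08
tongue sides [ 0.4601 -0.0485  0.008 ] r 0.1173 ang 182.93
tongue base mid [ 0.4931 -0.0473  0.008 ] r 0.0842 ang 183.27
foot [ 0.57856989 -0.04199039] 0.08371760569592962
(array([ 0.0093, -0.0283,  0.1195]), 0)
```

Emit:
servo_tool(grip=[-0.3,-0.3,-0.3,-0.3,-0.3,-0.3,-0.3,-0.3,-0.3], translation=[[0.004,-0.01,0.02],[0.009,-0.028,0.05],[0.009,-0.028,0.08],[0.009,-0.028,0.11],[0.009,-0.028,0.13],[0.009,-0.028,0.14],[0.009,-0.028,0.14],[0.009,-0.028,0.14],[0.009,-0.028,0.14]], turn=[0,0,0,0,0,0,0,0,0])

```text
time_s: 3.03
tcp_pos: [0.5889, -0.0752, 0.2824]
eef_rot: [180.0, 0.2, 161.0]
contact_force: [0.0, 0.2, -0.4]
gripper_width: 0.057
```

```bash
python3 snap.py wrist w3;python3 snap.py side d3;  python3 - <<'E'
from plant import r
from h import *
print(rel(r.get_state(),[.5884,-.0757,.224]))
E
```

```text
3.0333 [ 0.5889 -0.0752  0.2824] [1.7995e+02 1.6000e-01 1.6099e+02] [ 0.    0.24 -0.42]
3.0833 [ 0.589  -0.075   0.2824] [1.7994e+02 1.6000e-01 1.6100e+02] [-0.78  0.49 -0.52]
(array([ 0.0002, -0.001 ,  0.0582]), 0)
```

View pics/w3.png

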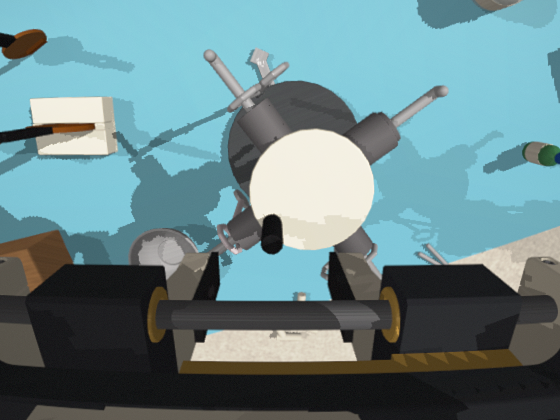

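View pics/d3.png

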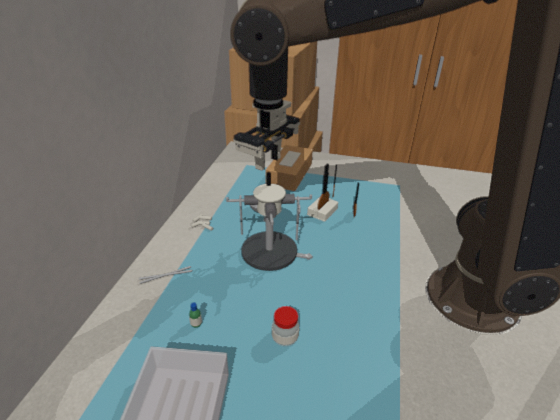

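Emit:
servo_tool(grip=[-0.3,-0.3,-0.3,-0.3,0.4,1,1,1,1,1], translation=[[0,-0.001,0.015],[0,-0.001,0.035],[0,-0.001,0.05],[0,-0.001,0.058],[0,-0.001,0.058],[0,-0.001,0.058],[0,-0.001,0.058],[0,-0.001,0.058],[0,-0.001,0.058],[0,-0.001,0.058]], turn=[0,0,0,0,0,0,0,0,0,0], newtons=25)

```text
time_s: 3.97
tcp_pos: [0.5881, -0.0755, 0.2231]
eef_rot: [180.0, 0.1, 161.0]
contact_force: [-0.1, -0.1, 0.5]
gripper_width: 0.0226
```

Emit:
servo_tool(grip=[1,1,1,1,1,1], translation=[[0,0,0],[0,0,0],[0,0,0],[0,0,0],[0,0,0],[0,0,0]], turn=[0,0,0,0,0,0])

```text
time_s: 4.47
tcp_pos: [0.5878, -0.0759, 0.2227]
eef_rot: [-180.0, 0.0, 161.0]
contact_force: [-2.3, -2.6, 3.6]
gripper_width: 0.0137
```

Run:
```python
from plant import r
from h import *
s=r.get_state();print(s['tcp_pos'],s['contact_force'],s['gripper_width'])
C=np.array([.5772,-.0425]);v=s['tcp_pos'][:2]-C
print(np.linalg.norm(v),np.degrees(np.arctan2(v[1],v[0])))
a0=288.3; 
for a in np.r_[np.arange(a0+8,a0+74,8),a0+74.7]:
    t=np.radians(a);P=np.r_[C+.0351*np.array([np.cos(t),np.sin(t)]),s['tcp_pos'][2]]
    print(round(a-a0,1),rel(s,P)[0])
```

```text
[ 0.58781131 -0.07589471  0.22271466] [-2.34467266 -2.63585544  3.55801996] 0.013663034716770522
0.03504007077774437 -72.37211916141258
8.0 [-0.004   0.0034  0.    ]
16.0 [-0.0072  0.0071  0.    ]
24.0 [-0.0099  0.0113  0.    ]
32.0 [-0.0119  0.0157  0.    ]
40.0 [-0.0133  0.0204  0.    ]
48.0 [-0.0141  0.0252  0.    ]
56.0 [-0.0141  0.0301  0.    ]
64.0 [-0.0135  0.035   0.    ]
72.0 [-0.0122  0.0397  0.    ]
74.7 [-0.0117  0.0413  0.    ]
```

Emit:
servo_tool(grip=[1,1,1,1,1,1,1,1,1,1], translation=[[-0.004,0.0034,0],[-0.0072,0.0071,0],[-0.0099,0.0113,0],[-0.0119,0.0157,0],[-0.0133,0.0204,0],[-0.0141,0.0252,0],[-0.0141,0.0301,0],[-0.0135,0.035,0],[-0.0122,0.0397,0],[-0.0117,0.0413,0]], turn=[0,0,0,0,0,0,0,0,0,0])

```text
time_s: 5.3
tcp_pos: [0.6117, -0.0407, 0.2227]
eef_rot: [-179.9, -0.0, 161.0]
contact_force: [-3.7, -5.7, 5.5]
gripper_width: 0.0136
```

Emit:
servo_tool(grip=[1,1,1,1], translation=[[0,0,0],[0,0,0],[0,0,0],[0,0,0]], turn=[0,0,0,0])

```text
time_s: 5.63
tcp_pos: [0.6117, -0.0405, 0.2227]
eef_rot: [-180.0, -0.0, 161.0]
contact_force: [-3.8, -1.7, 5.6]
gripper_width: 0.0133
```

```bash
python3 snap.py wrist w4;python3 - <<'E'
from plant import r
from h import *
s=r.get_state();
C=np.array([.5772,-.0425]);v=s['tcp_pos'][:2]-C
print(np.linalg.norm(v),np.degrees(np.arctan2(v[1],v[0])))
E
```

```text
5.6333 [ 0.6117 -0.0405  0.2227] [-1.7996e+02 -5.0000e-02  1.6102e+02] [-3.82 -1.75  5.64]
0.03456454770663184 3.324671853153411
```

View pics/w4.png

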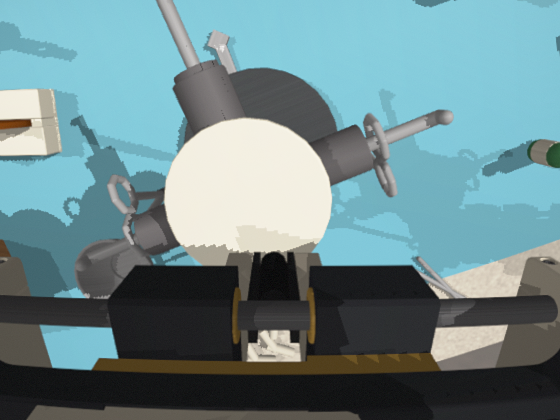

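Run:
```python
from plant import r
from h import *
s=r.get_state();print(rel(s,[.53,-.04,.42],183))
```

```text
(array([ 0.0774, -0.0261, -0.1973]), np.float64(-0.3835))
```

Emit:
servo_tool(grip=[-0.3,-0.3,-0.3,-0.3,-0.3,-0.3,-0.3], translation=[[0,0,0],[0,0,0],[0,0,0],[0,0,0],[0,0,-0.02],[0,0,-0.05],[0,0,-0.08]], turn=[0,0,0,0,0,0,0])

```text
time_s: 6.27
tcp_pos: [0.6119, -0.0402, 0.3023]
eef_rot: [-179.9, -0.1, 161.0]
contact_force: [0.1, -0.1, 0.2]
gripper_width: 0.0537
```

Emit:
servo_tool(grip=[-1,-1,-1,-1,-1,-1,-1,-1,-1], translation=[[0,0,-0.03],[0.02,-0.01,-0.06],[0.04,-0.015,-0.09],[0.06,-0.02,-0.115],[0.077,-0.026,-0.118],[0.077,-0.026,-0.118],[0.077,-0.026,-0.118],[0.077,-0.026,-0.118],[0.077,-0.026,-0.118]], turn=[-0.06,-0.12,-0.19,-0.26,-0.33,-0.384,-0.384,-0.384,-0.384])

```text
time_s: 7.02
tcp_pos: [0.5313, -0.0397, 0.4197]
eef_rot: [-180.0, -0.1, -177.1]
contact_force: [0.4, -0.0, -0.4]
gripper_width: 0.0876
```

```bash
python3 snap.py wrist w5;python3 snap.py scene s5
```

```text
7.0167 [ 0.5313 -0.0397  0.4197] [-1.8000e+02 -7.0000e-02 -1.7708e+02] [ 0.41 -0.   -0.4 ]
7.0667 [ 0.5313 -0.0397  0.4195] [-1.7999e+02 -9.0000e-02 -1.7706e+02] [-0.27  1.31 -0.22]
```

View pics/w5.png

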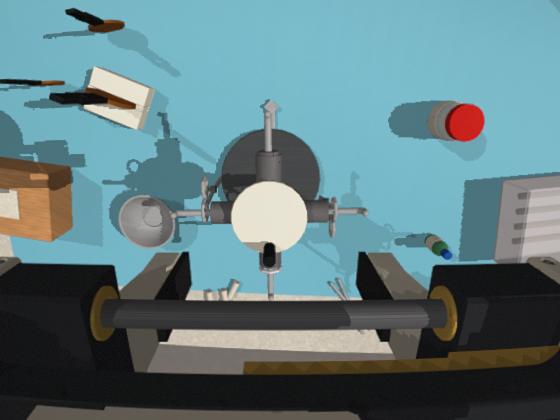

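Run:
```python
import cv2
p=cv2.imread('pics/w5.png')
cv2.imwrite('pics/w5a.png',cv2.resize(p[92:212,210:330],None,fx=5,fy=5,interpolation=cv2.INTER_CUBIC))
p=cv2.imread('pics/s5.png')
cv2.imwrite('pics/s5a.png',cv2.resize(p[160:310,210:360],None,fx=4,fy=4,interpolation=cv2.INTER_CUBIC))
```

```text
(no output)
```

View pics/w5a.png

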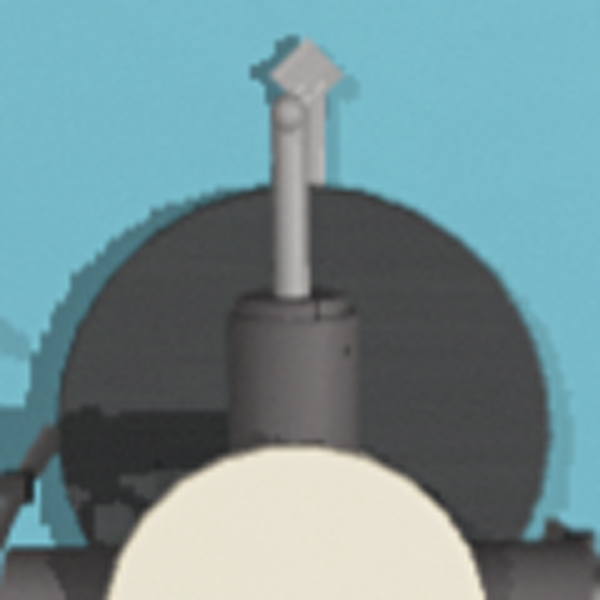

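View pics/s5a.png

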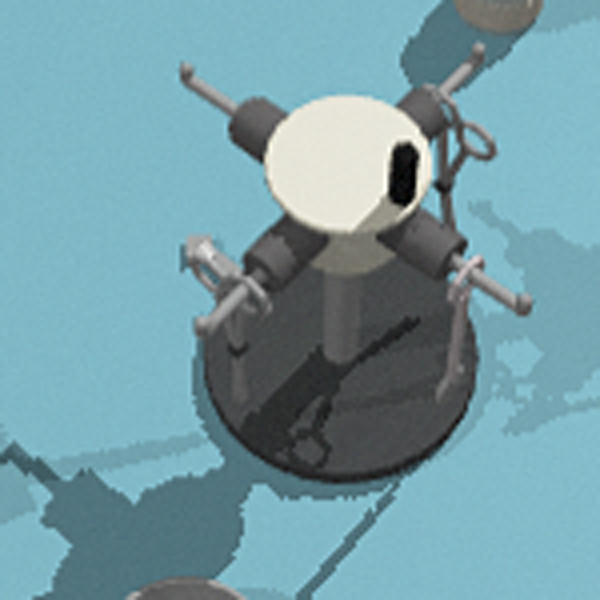

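Run:
```python
import numpy as np
from h import *
c=np.load('pics/w5_cal.npy',allow_pickle=True).item()
b=lambda *L:np.array([[210+x/5,92+y/5] for x,y in L])
import cv2
p=cv2.imread('pics/w5.png')
h=p[150:260,220:320].astype(int);m=((h.min(2)>150)&(h.max(2)-h.min(2)<60)).astype(np.uint8);m=cv2.morphologyEx(m,cv2.MORPH_OPEN,np.ones((3,3)))
k=max(cv2.findContours(m,0,1)[0],key=cv2.contourArea).reshape(-1,2)+[220,150];F=plane(c,k,.215)
for _ in range(4):
    A=np.c_[2*F[:,:2],np.ones(len(F))];s=np.linalg.lstsq(A,(F[:,:2]**2).sum(1),rcond=None)[0];R=np.sqrt(s[2]+s[0]**2+s[1]**2);e=np.abs(np.linalg.norm(F[:,:2]-s[:2],axis=1)-R);F=F[e<.0025]
print('disc',s[:2],R)
F=plane(c,b((60,390),(80,320),(120,260),(180,215),(240,190),(305,184),(370,195),(430,222),(490,270),(530,330),(548,410),(545,490)),.016)
A=np.c_[2*F[:,:2],np.ones(len(F))];q=np.linalg.lstsq(A,(F[:,:2]**2).sum(1),rcond=None)[0];print('foot',q[:2],np.sqrt(q[2]+q[0]**2+q[1]**2))
for C in (s[:2],q[:2],np.array([.5772,-.0425])):
  print(C)
  def show(n,P):
    for t in P: v=t[:2]-C;print('  ',n,t.round(4),'r',np.linalg.norm(v).round(4),'ang',np.degrees(np.arctan2(v[1],v[0])).round(2)%360)
  show('hook tip',plane(c,b((288,110)),.202))
  show('rod mid',plane(c,b((293,275)),.194))
  show('rod mid',plane(c,b((291,160)),.194))
  show('diamond',plane(c,b((306,74),(306,38)),.008))
  show('tongue mid near foot',plane(c,b((315,185)),.008))
  show('collar front top/ sleeve',plane(c,b((292,320)),.2055))
  show('sleeve end',plane(c,b((292,297)),.203))
```

```text
disc [ 0.57683999 -0.04288106] 0.04264786708901444
foot [ 0.57784267 -0.04288446] 0.08465663432425054
[ 0.57683999 -0.04288106]
   hook tip [ 0.4627 -0.0499  0.202 ] r 0.1144 ang 183.51
   rod mid [ 0.4993 -0.0472  0.194 ] r 0.0776 ang 183.18
   rod mid [ 0.4738 -0.0488  0.194 ] r 0.1032 ang 183.31
   diamond [ 0.4583 -0.0476  0.008 ] r 0.1186 ang 182.28
   diamond [ 0.447  -0.0482  0.008 ] r 0.1299 ang 182.33
   tongue mid near foot [ 0.4939 -0.0429  0.008 ] r 0.083 ang 179.99
   collar front top/ sleeve [ 0.5077 -0.0468  0.2055] r 0.0692 ang 183.29
   sleeve end [ 0.503  -0.0471  0.203 ] r 0.074 ang 183.28
[ 0.57784267 -0.04288446]
   hook tip [ 0.4627 -0.0499  0.202 ] r 0.1154 ang 183.48
   rod mid [ 0.4993 -0.0472  0.194 ] r 0.0786 ang 183.14
   rod mid [ 0.4738 -0.0488  0.194 ] r 0.1042 ang 183.27
   diamond [ 0.4583 -0.0476  0.008 ] r 0.1196 ang 182.26
   diamond [ 0.447  -0.0482  0.008 ] r 0.131 ang 182.31
   tongue mid near foot [ 0.4939 -0.0429  0.008 ] r 0.084 ang 179.99
   collar front top/ sleeve [ 0.5077 -0.0468  0.2055] r 0.0702 ang 183.24
   sleeve end [ 0.503  -0.0471  0.203 ] r 0.075 ang 183.23
[ 0.5772 -0.0425]
   hook tip [ 0.4627 -0.0499  0.202 ] r 0.1147 ang 183.69
   rod mid [ 0.4993 -0.0472  0.194 ] r 0.078 ang 183.45
   rod mid [ 0.4738 -0.0488  0.194 ] r 0.1036 ang 183.51
   diamond [ 0.4583 -0.0476  0.008 ] r 0.119 ang 182.46
   diamond [ 0.447  -0.0482  0.008 ] r 0.1303 ang 182.49
   tongue mid near foot [ 0.4939 -0.0429  0.008 ] r 0.0833 ang 180.26
   collar front top/ sleeve [ 0.5077 -0.0468  0.2055] r 0.0696 ang 183.58
   sleeve end [ 0.503  -0.0471  0.203 ] r 0.0743 ang 183.55
```

Run:
```python
from plant import r
from h import *
s=r.get_state();print(rel(s,[.612,-.0403,.30]),rel(s,[.612,-.0403,.224]))
```

```text
(array([-0.0805, -0.0047,  0.1195]), 0) (array([-0.0805, -0.0047,  0.1955]), 0)
```

Emit:
servo_tool(grip=[-0.3,-0.3,-0.3,-0.3,-0.3,-0.3,-0.3,-0.3,-0.3,-0.3], translation=[[-0.03,-0.002,0.01],[-0.06,-0.004,0.03],[-0.08,-0.005,0.06],[-0.08,-0.005,0.09],[-0.08,-0.005,0.12],[-0.08,-0.005,0.145],[-0.08,-0.005,0.17],[-0.08,-0.005,0.19],[-0.08,-0.005,0.195],[-0.08,-0.005,0.195]], turn=[0,0,0,0,0,0,0,0,0,0])

```text
time_s: 7.95
tcp_pos: [0.6105, -0.0409, 0.2232]
eef_rot: [-180.0, -0.2, -177.0]
contact_force: [0.5, 0.6, 1.1]
gripper_width: 0.0572
```

Emit:
servo_tool(grip=[0.5,1,1,1,1,1,1,1], translation=[[0,0,0],[0,0,0],[0,0,0],[0,0,0],[0,0,0],[0,0,0],[0,0,0],[0,0,0]], turn=[0,0,0,0,0,0,0,0])

```text
time_s: 8.62
tcp_pos: [0.6113, -0.0406, 0.2257]
eef_rot: [180.0, 0.0, -177.0]
contact_force: [-1.1, 0.4, 2.3]
gripper_width: 0.0136
```

Emit:
servo_tool(grip=[1,1,1,-0.3,-0.3,-0.3,-0.3,-0.3,-0.3,-0.3], translation=[[0,-0.001,0],[0,-0.001,0],[0,-0.001,0],[0,-0.001,0],[0,-0.001,0],[0,-0.001,0],[0,-0.001,-0.03],[0,-0.001,-0.06],[0,-0.001,-0.1],[0,-0.001,-0.13]], turn=[0,0,0,0,0,0,0,0,0,0])

```text
time_s: 9.45
tcp_pos: [0.6114, -0.0423, 0.3581]
eef_rot: [-179.9, 0.1, -177.0]
contact_force: [1.3, -0.5, 0.2]
gripper_width: 0.0535
```

Run:
```python
from plant import r
from h import *
s=r.get_state();print(rel(s,[.531,-.04,.42]))
```

```text
(array([ 0.0802,  0.0065, -0.0619]), 0)
```

Emit:
servo_tool(grip=[-1,-1,-1,-1,-1,-1], translation=[[0.02,0.002,-0.02],[0.04,0.004,-0.04],[0.065,0.006,-0.062],[0.08,0.0065,-0.062],[0.08,0.0065,-0.062],[0.08,0.0065,-0.062]], turn=[0,0,0,0,0,0])

```text
time_s: 9.95
tcp_pos: [0.5305, -0.0396, 0.4181]
eef_rot: [180.0, 0.1, -177.0]
contact_force: [0.4, -0.1, -0.3]
gripper_width: 0.0866
```

```bash
python3 snap.py wrist w6
python3 - <<'E'
import cv2
p=cv2.imread('pics/w6.png')
cv2.imwrite('pics/w6a.png',cv2.resize(p[92:212,210:330],None,fx=5,fy=5,interpolation=cv2.INTER_CUBIC))
E
```

```text
9.95 [ 0.5305 -0.0396  0.4181] [ 1.7998e+02  1.0000e-01 -1.7697e+02] [ 0.44 -0.08 -0.3 ]
```

View pics/w6a.png

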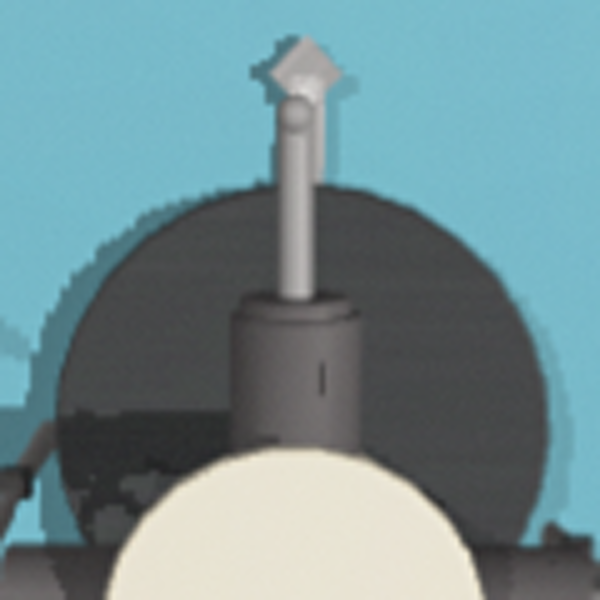

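Run:
```python
import numpy as np
from h import *
c=np.load('pics/w6_cal.npy',allow_pickle=True).item()
b=lambda *L:np.array([[210+x/5,92+y/5] for x,y in L])
C=np.array([.5773,-.0429])
def show(n,P):
    for t in P: v=t[:2]-C;print('  ',n,t.round(4),'r',np.linalg.norm(v).round(4),'ang',np.degrees(np.arctan2(v[1],v[0])).round(2)%360)
show('hook tip',plane(c,b((294,113)),.202))
show('rod mid',plane(c,b((297,275),(296,160)),.194))
show('diamond',plane(c,b((306,72),(306,36)),.008))
show('tongue right side near foot, upper',plane(c,b((325,180),(323,110)),.008))
show('collar edges',plane(c,b((232,330),(362,330)),.19))
show('sleeve edges',plane(c,b((241,303),(352,303)),.19))
show('sleeve top end',plane(c,b((297,296),(297,323)),.2035))
```

```text
hook tip [ 0.4631 -0.0484  0.202 ] r 0.1144 ang 182.78
   rod mid [ 0.4989 -0.0461  0.194 ] r 0.0784 ang 182.35
   rod mid [ 0.4735 -0.0476  0.194 ] r 0.1039 ang 182.59
   diamond [ 0.4581 -0.0475  0.008 ] r 0.1193 ang 182.19
   diamond [ 0.4468 -0.048   0.008 ] r 0.1306 ang 182.25
   tongue right side near foot, upper [ 0.4923 -0.0394  0.008 ] r 0.085 ang 177.65
   tongue right side near foot, upper [ 0.4699 -0.0413  0.008 ] r 0.1075 ang 179.14
   collar edges [ 0.5129 -0.0605  0.19  ] r 0.0668 ang 195.25
   collar edges [ 0.5113 -0.0306  0.19  ] r 0.0671 ang 169.42
   sleeve edges [ 0.5066 -0.0586  0.19  ] r 0.0725 ang 192.54
   sleeve edges [ 0.5052 -0.0332  0.19  ] r 0.0727 ang 172.37
   sleeve top end [ 0.5023 -0.0458  0.2035] r 0.0751 ang 182.24
   sleeve top end [ 0.5083 -0.0455  0.2035] r 0.0691 ang 182.19
```

Run:
```python
from plant import r
from h import *
s=r.get_state();print(rel(s,[.4542,-.2955,.30],161))
```

```text
(array([ 0.0901, -0.2516,  0.1173]), np.float64(0.3844))
```

Emit:
servo_tool(grip=[-0.6,-0.6,-0.6,-0.6,-0.6,-0.6,-0.6,-0.6,-0.6,-0.6], translation=[[0.01,-0.03,0],[0.02,-0.065,0],[0.04,-0.1,0.01],[0.05,-0.135,0.02],[0.06,-0.17,0.04],[0.075,-0.205,0.06],[0.09,-0.24,0.08],[0.09,-0.252,0.1],[0.09,-0.252,0.117],[0.09,-0.252,0.117]], turn=[0.05,0.1,0.15,0.2,0.25,0.3,0.35,0.384,0.384,0.384])

```text
time_s: 10.83
tcp_pos: [0.4525, -0.2962, 0.2951]
eef_rot: [180.0, -0.5, 160.8]
contact_force: [0.3, 0.7, -0.7]
gripper_width: 0.0703
```

```bash
python3 snap.py wrist w7
```

```text
10.8333 [ 0.4525 -0.2962  0.2951] [179.98  -0.5  160.85] [ 0.3   0.66 -0.73]
```

View pics/w7.png

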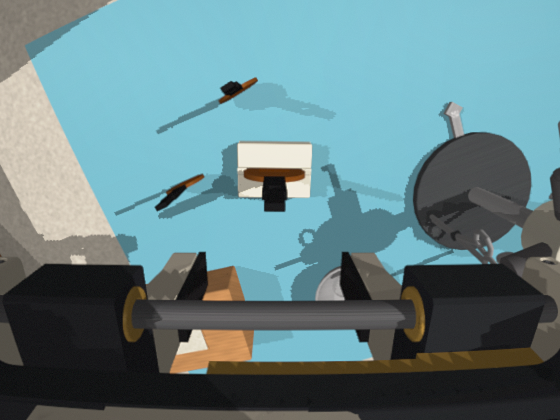

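Run:
```python
import numpy as np,cv2
from h import *
from plant import r
c=np.load('pics/w7_cal.npy',allow_pickle=True).item();p=cv2.imread('pics/w7.png')
g=p[195:216,255:295].max(2)<45
for y in (206,208,209,210,211,212):
    x=np.where(g[y-195])[0]+255; print(y,x.min() if len(x) else None,x.max() if len(x) else None)
x=np.where(g[208-195])[0]+255
P=plane(c,[[x.min()-.5,210.5],[x.max()+.5,210.5]],.186);print(P,np.linalg.norm(P[0]-P[1]),P.mean(0)-.004*np.array([.946,-.326,0]))
s=r.get_state();print(rel(s,[.4542,-.2955,.153],161))
```

```text
206 265 283
208 265 283
209 265 283
210 265 283
211 None None
212 None None
[[ 0.45418237 -0.30456754  0.186     ]
 [ 0.45938802 -0.28957855  0.186     ]] 0.0158672227935177 [ 0.4530012  -0.29576905  0.186     ]
(array([-0.0005,  0.0009,  0.1446]), np.float64(-0.001))
```

Emit:
servo_tool(grip=[-0.6,-0.6,-0.6,-0.6,-0.6,-0.6,-0.6], translation=[[0.001,0.001,0.03],[0.001,0.001,0.06],[0.001,0.001,0.09],[0.001,0.001,0.12],[0.001,0.001,0.14],[0.001,0.001,0.14],[0.001,0.001,0.14]], turn=[0,0,0,0,0,0,0])

```text
time_s: 11.47
tcp_pos: [0.4545, -0.2943, 0.1608]
eef_rot: [-180.0, -0.1, 161.1]
contact_force: [-0.1, -0.8, 1.7]
gripper_width: 0.0704
```

Run:
```python
from h import *
from plant import r
s=r.get_state();print(rel(s,[.4538,-.2956,.153],161),s['eef_rot'])
```

```text
(array([ 0.0003, -0.0014,  0.0078]), np.float64(0.0019)) [-1.79955664e+02 -6.49518115e-02  1.61108173e+02]
```

Emit:
servo_tool(grip=[-0.6,-0.6,0,0.5,1,1,1,1,1,1], translation=[[0,-0.0014,0.004],[0,-0.0014,0.0078],[0,-0.0014,0.0078],[0,-0.0014,0.0078],[0,-0.0014,0.0078],[0,-0.0014,0.0078],[0,-0.0014,0.0078],[0,-0.0014,0.0078],[0,-0.0014,0.0078],[0,-0.0014,0.0078]], turn=[0,0,0,0,0,0,0,0,0,0], newtons=45)

```text
time_s: 12.3
tcp_pos: [0.4534, -0.2958, 0.1526]
eef_rot: [-180.0, 0.0, 161.0]
contact_force: [-0.1, 0.6, -0.2]
gripper_width: 0.0226
```

Emit:
servo_tool(grip=[1,1,1,1,1], translation=[[0,0,0],[0,0,0],[0,0,0],[0,0,0],[0,0,0]], turn=[0,0,0,0,0])

```text
time_s: 12.72
tcp_pos: [0.4534, -0.2958, 0.1526]
eef_rot: [-180.0, -0.0, 161.0]
contact_force: [0.2, -0.5, 0.4]
gripper_width: 0.0179
```

```bash
python3 snap.py wrist w8
```

```text
12.7167 [ 0.4534 -0.2958  0.1526] [-180.     -0.    161.03] [ 0.24 -0.52  0.38]
```

View pics/w8.png

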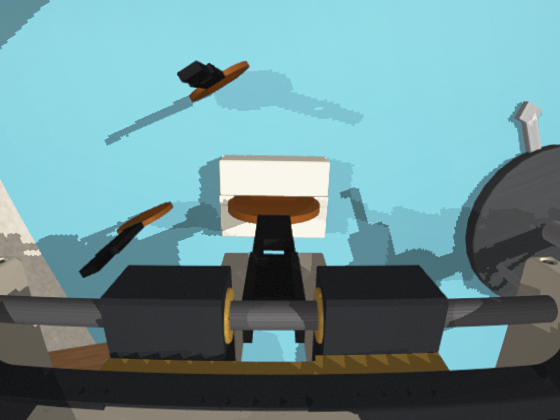

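Emit:
servo_tool(grip=[1,1,1,1,1,1,1,1,1,1], translation=[[0,0,-0.005],[0,0,-0.015],[0,0,-0.03],[0,0,-0.045],[0,0,-0.06],[0,0,-0.075],[0,0,-0.09],[0,0,-0.1],[0,0,-0.1],[0,0,-0.1]], turn=[0,0,0,0,0,0,0,0,0,0])

```text
time_s: 13.6
tcp_pos: [0.4535, -0.2957, 0.2531]
eef_rot: [180.0, 0.1, 161.0]
contact_force: [-0.6, 0.3, -0.7]
gripper_width: 0.0178
```

Run:
```python
from h import *
from plant import r
s=r.get_state();print(rel(s,[.4274,-.0494,.2526],182.5),s['eef_rot'],s['contact_force'])
```

```text
(array([0.1048, 0.2244, 0.0005]), np.float64(-0.375)) [1.79978137e+02 6.49927286e-02 1.61014078e+02] [-0.62780805  0.26544037 -0.65603599]
```

Emit:
servo_tool(grip=[1,1,1,1,1,1,1,1,1,1], translation=[[0.006,0.01,0],[0.02,0.03,0],[0.035,0.06,0],[0.05,0.09,0],[0.063,0.12,0],[0.077,0.15,0],[0.09,0.18,0],[0.099,0.205,0],[0.104,0.219,0],[0.105,0.2245,0]], turn=[-0.02,-0.06,-0.1,-0.15,-0.2,-0.25,-0.29,-0.33,-0.36,-0.375])

```text
time_s: 14.43
tcp_pos: [0.4261, -0.0473, 0.2519]
eef_rot: [180.0, -0.1, -177.2]
contact_force: [0.2, -1.5, -0.6]
gripper_width: 0.0175
```

Emit:
servo_tool(grip=[1,1,1], translation=[[0,0,0.01],[0,0,0.01],[0,0,0.01]], turn=[0,0,0])

```text
time_s: 14.68
tcp_pos: [0.4262, -0.05, 0.2413]
eef_rot: [-180.0, -0.1, -177.6]
contact_force: [0.7, -0.7, -0.5]
gripper_width: 0.0172
```

```bash
python3 snap.py wrist w9;python3 snap.py side d9;python3 snap.py scene s9;python3 - <<'E'
import cv2
p=cv2.imread('pics/d9.png')
cv2.imwrite('pics/d9a.png',cv2.resize(p[130:270,220:380],None,fx=4,fy=4,interpolation=cv2.INTER_CUBIC))
p=cv2.imread('pics/s9.png')
cv2.imwrite('pics/s9a.png',cv2.resize(p[130:270,180:340],None,fx=4,fy=4,interpolation=cv2.INTER_CUBIC))
E
```

```text
14.6833 [ 0.4262 -0.05    0.2413] [-1.7997e+02 -1.5000e-01 -1.7755e+02] [ 0.68 -0.7  -0.46]
14.7333 [ 0.4266 -0.0502  0.2419] [-1.7997e+02 -1.0000e-01 -1.7758e+02] [ 0.38  0.67 -0.04]
14.7833 [ 0.4269 -0.0502  0.2422] [-1.7997e+02 -6.0000e-02 -1.7758e+02] [ 1.1  -0.12 -1.01]
```

View pics/w9.png

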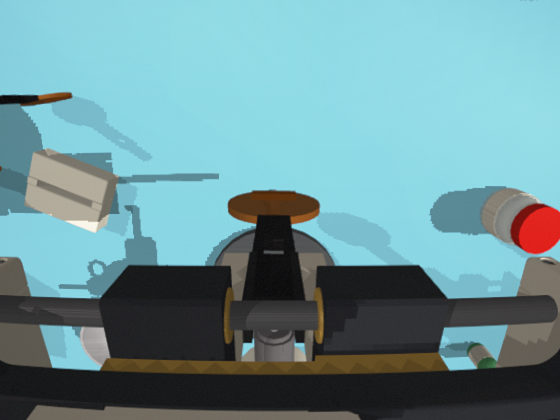

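View pics/d9a.png

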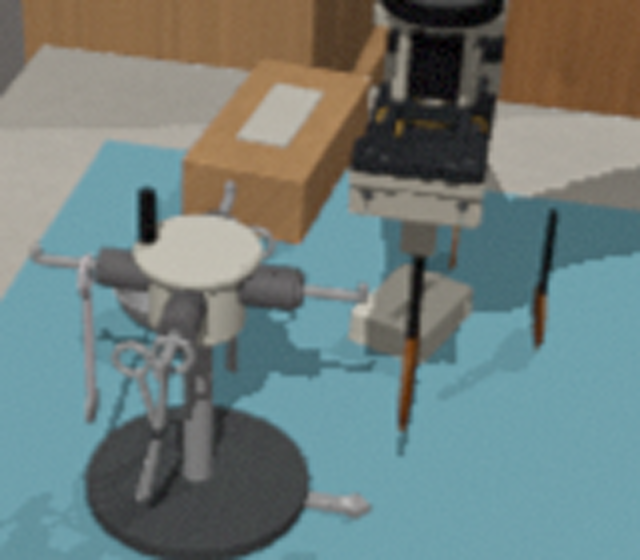

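View pics/s9a.png

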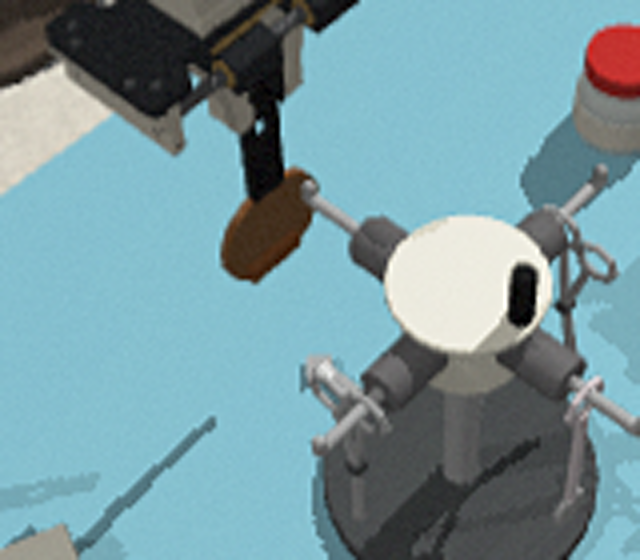

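Run:
```python
from h import *
from plant import r
S=np.load('pics/s9_cal.npy',allow_pickle=True).item();D=np.load('pics/d9_cal.npy',allow_pickle=True).item()
print('tip ball scene',plane(S,[[180+309/4,130+186/4]],.200))
print('tip ball side', plane(D,[[220+363/4,130+290/4]],.200))
print('tip tri',tri(S,[[180+309/4,130+186/4]],D,[[220+363/4,130+290/4]]))
o,d=ray(S,[[180+261/4,130+126/4]]);s=(.4269-o[0])/d[0,0];print('eyelet',o+s*d[0])
print('expected eyelet px',(proj(S,[.4269,-.0502,.2422-.0186])-[180,130])*4)
s=r.get_state();print(s['tcp_pos'],rel(s,[.5773-.150*.99905,-.0429-.150*.0436,.2126],182.5))
```

```text
tip ball scene [[ 0.46378808 -0.04624776  0.2       ]]
tip ball side [[ 0.45858596 -0.04079001  0.2       ]]
tip tri (array([ 0.4603208 , -0.04471476,  0.1966183 ]), np.float64(0.002610211927289015))
eyelet [ 0.4269     -0.04597973  0.22072396]
expected eyelet px [[255.0208223  126.82426426]]
[ 0.42698703 -0.05015546  0.24238371] (array([-0.0005,  0.0007,  0.0298]), np.float64(-0.0015))
```

Emit:
servo_tool(grip=[1,1,1,1,1,1], translation=[[0,0,0.008],[0,0.0005,0.018],[-0.005,0.001,0.0275],[-0.01,0.0015,0.0298],[-0.015,0.0015,0.0298],[-0.015,0.0015,0.0298]], turn=[0,0,0,0,0,0])

```text
time_s: 15.33
tcp_pos: [0.4431, -0.0471, 0.2125]
eef_rot: [-180.0, -0.0, -177.5]
contact_force: [0.6, -0.1, -0.4]
gripper_width: 0.0178
```

Emit:
servo_tool(grip=[1,1,1], translation=[[0,0,0],[0,0,0],[0,0,0]], turn=[0,0,0])

```text
time_s: 15.58
tcp_pos: [0.4421, -0.0472, 0.213]
eef_rot: [180.0, 0.0, -177.5]
contact_force: [0.1, -0.0, -1.2]
gripper_width: 0.0172
```

```bash
python3 snap.py side d10;python3 snap.py scene s10;python3 - <<'E'
import cv2
p=cv2.imread('pics/d10.png')
cv2.imwrite('pics/d10a.png',cv2.resize(p[170:250,270:350],None,fx=7,fy=7,interpolation=cv2.INTER_CUBIC))
p=cv2.imread('pics/s10.png')
cv2.imwrite('pics/s10a.png',cv2.resize(p[140:220,220:300],None,fx=7,fy=7,interpolation=cv2.INTER_CUBIC))
E
```

```text
15.5833 [ 0.4421 -0.0472  0.213 ] [ 1.7999e+02  2.0000e-02 -1.7749e+02] [ 0.1  -0.01 -1.15]
15.6333 [ 0.442  -0.0472  0.2131] [ 1.7999e+02  3.0000e-02 -1.7749e+02] [-0.31 -0.31 -0.17]
```

View pics/d10a.png

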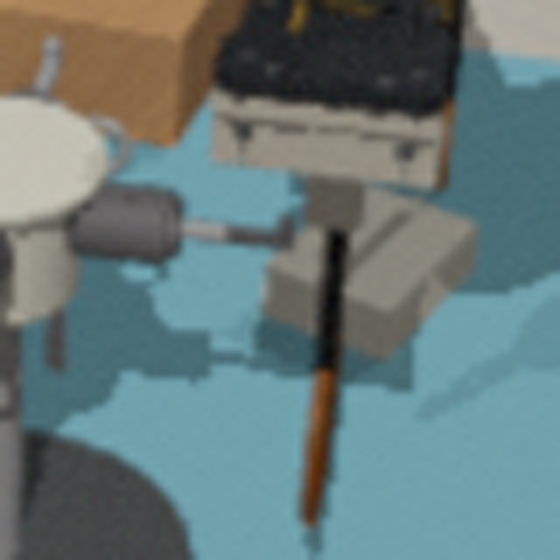

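View pics/s10a.png

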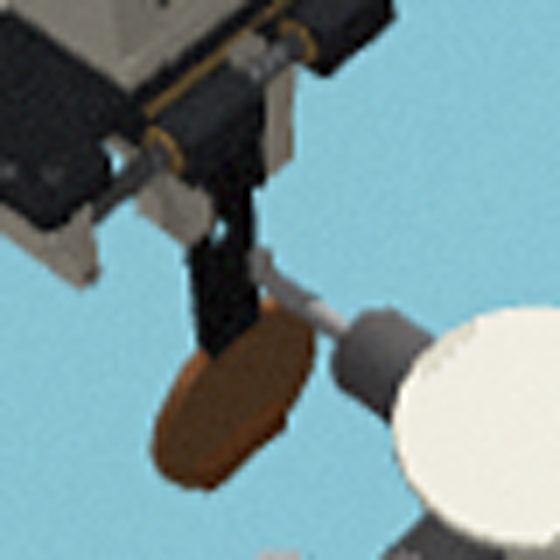

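Run:
```python
import cv2
from h import *
S=np.load('pics/s10_cal.npy',allow_pickle=True).item()
p=cv2.imread('pics/s10.png')
img=cv2.resize(p[140:220,220:300],None,fx=8,fy=8,interpolation=cv2.INTER_CUBIC)
f=lambda P:((proj(S,P)-[220,140]+.5)*8-.5)
T=np.array([.4420,-.0472,.2131-.0186]);a=np.radians(182.5)
X=np.array([np.cos(a),np.sin(a),0]);Y=np.array([-np.sin(a),np.cos(a),0]);Z=np.array([0,0,1.])
for dx,col in((.004,(0,0,255)),(-.004,(0,255,0))):
    for w,h in((.006,.010),(.012,.016)):
        q=np.array([T+dx*X+sy*w*Y+sz*h*Z for sy,sz in((-1,-1),(1,-1),(1,1),(-1,1))]);cv2.polylines(img,[f(q).astype(np.int32)],True,col,1)
C=np.array([.5773,-.0429,.19])
l=np.array([C+r*X for r in(.075,.115)]+[C+.115*X+.012*Z]);cv2.polylines(img,[f(l).astype(np.int32)],False,(255,0,255),1)
t=np.linspace(0,6.28,40);cv2.polylines(img,[f(np.array([[.5773+.044*np.cos(k),-.0429+.044*np.sin(k),.215] for k in t])).astype(np.int32)],True,(255,0,255),1)
cv2.imwrite('pics/s10b.png',img[:600])
```

```text
(no output)
```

View pics/s10b.png

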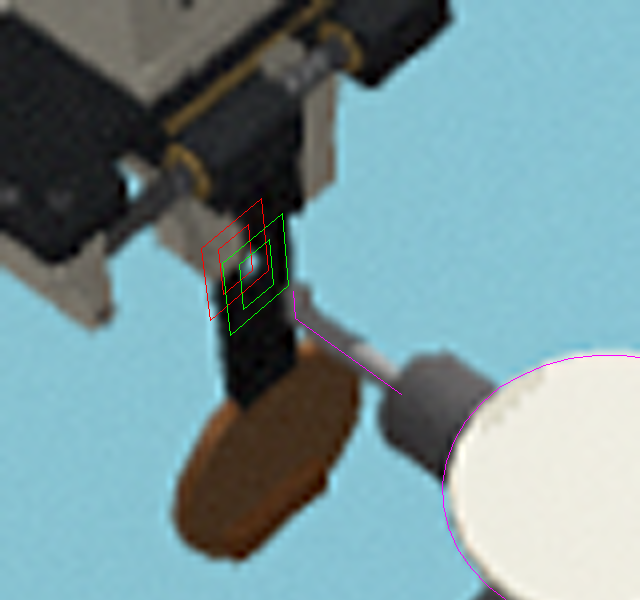

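Emit:
servo_tool(grip=[1,1,1,1,1,1], translation=[[-0.003,0,0.0003],[-0.006,0,0.0003],[-0.009,0,0.0003],[-0.012,0,0.0003],[-0.014,0,0.0003],[-0.016,0,0.0003]], turn=[0,0,0,0,0,0])

```text
time_s: 16.18
tcp_pos: [0.4583, -0.0465, 0.2124]
eef_rot: [-180.0, -0.0, -177.5]
contact_force: [-1.1, -1.3, -1.0]
gripper_width: 0.0175
```

Emit:
servo_tool(grip=[1,1,1,1], translation=[[-0.001,0,0],[-0.002,0,0],[-0.003,0,0],[-0.004,0,0]], turn=[0,0,0,0])

```text
time_s: 16.52
tcp_pos: [0.4619, -0.0464, 0.2125]
eef_rot: [-180.0, -0.0, -177.5]
contact_force: [-1.0, -1.3, -0.3]
gripper_width: 0.0176
```

```bash
python3 snap.py side d11;python3 snap.py scene s11;python3 - <<'E'
import cv2
p=cv2.imread('pics/d11.png')
cv2.imwrite('pics/d11a.png',cv2.resize(p[170:250,270:350],None,fx=7,fy=7,interpolation=cv2.INTER_CUBIC))
p=cv2.imread('pics/s11.png')
cv2.imwrite('pics/s11a.png',cv2.resize(p[140:220,220:300],None,fx=7,fy=7,interpolation=cv2.INTER_CUBIC))
E
```

```text
16.5167 [ 0.4619 -0.0464  0.2125] [-1.7999e+02 -1.0000e-02 -1.7749e+02] [-0.96 -1.26 -0.34]
16.5667 [ 0.4621 -0.0464  0.2125] [-1.7999e+02 -1.0000e-02 -1.7749e+02] [-0.29 -1.26 -1.4 ]
```

View pics/d11a.png

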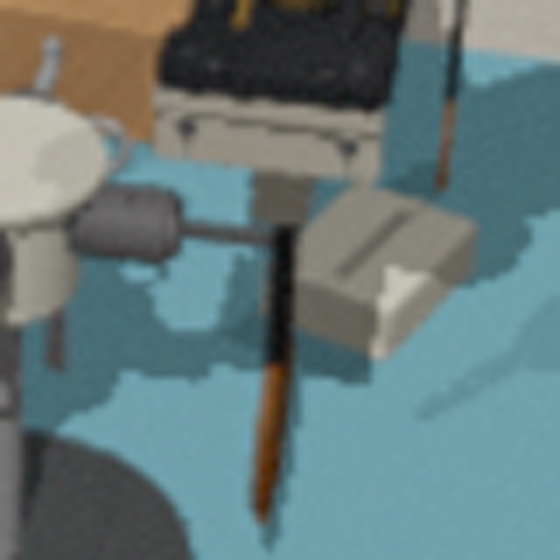

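View pics/s11a.png

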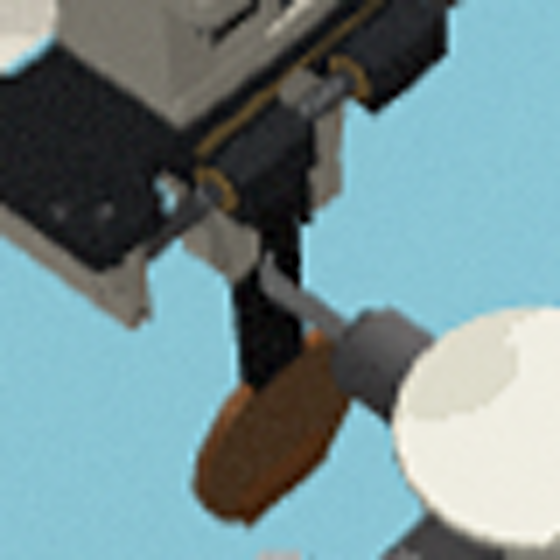

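Emit:
servo_tool(grip=[1,1,1,1,1,1,1], translation=[[-0.001,-0.0007,0],[-0.002,-0.0007,0],[-0.004,-0.0007,0],[-0.006,-0.0007,0],[-0.008,-0.0007,0],[-0.01,-0.0007,0],[-0.012,-0.0007,0]], turn=[0,0,0,0,0,0,0])

```text
time_s: 17.2
tcp_pos: [0.4743, -0.0464, 0.2125]
eef_rot: [180.0, 0.0, -177.5]
contact_force: [0.1, 0.2, -1.0]
gripper_width: 0.0175
```

```bash
python3 snap.py wrist w12;python3 snap.py side d12;python3 snap.py scene s12;python3 - <<'E'
import cv2
p=cv2.imread('pics/d12.png')
cv2.imwrite('pics/d12a.png',cv2.resize(p[170:250,270:350],None,fx=7,fy=7,interpolation=cv2.INTER_CUBIC))
p=cv2.imread('pics/s12.png')
cv2.imwrite('pics/s12a.png',cv2.resize(p[140:220,220:300],None,fx=7,fy=7,interpolation=cv2.INTER_CUBIC))
E
```

```text
17.2 [ 0.4743 -0.0464  0.2125] [ 180.      0.   -177.49] [ 0.06  0.22 -0.97]
17.25 [ 0.4746 -0.0464  0.2125] [-179.99    0.   -177.48] [0.31 0.38 0.19]
17.3 [ 0.4743 -0.0465  0.2124] [-1.8000e+02 -1.0000e-02 -1.7749e+02] [-0.36 -0.35 -1.21]
```

View pics/d12a.png

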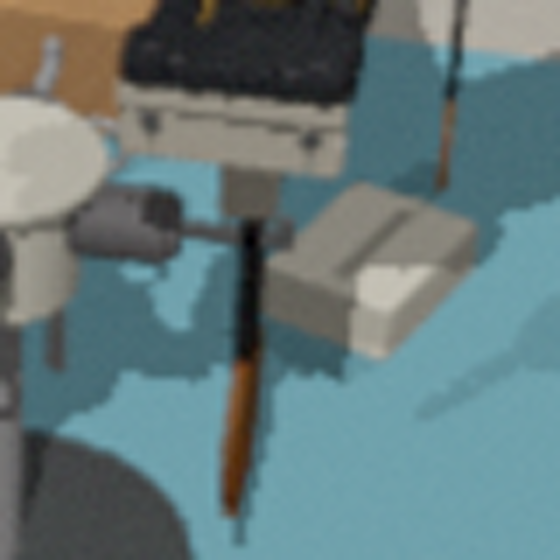

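View pics/s12a.png

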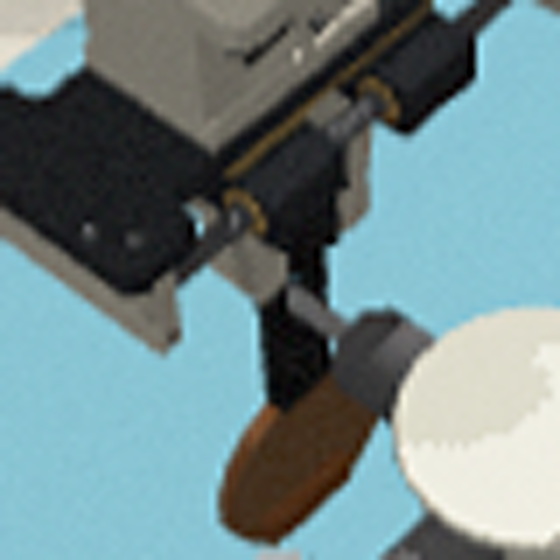

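View pics/w12.png

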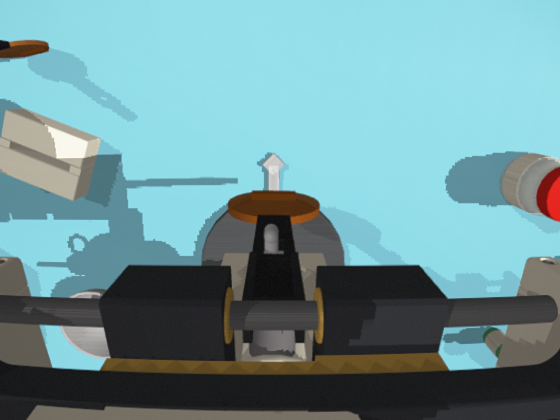

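Emit:
servo_tool(grip=[1,1,1,1,1,1,1], translation=[[0,0,0.002],[0,0,0.004],[0,0,0.006],[0,0,0.0075],[0,0,0.0085],[0,0,0.0085],[0,0,0.0085]], turn=[0,0,0,0,0,0,0])

```text
time_s: 17.93
tcp_pos: [0.474, -0.0465, 0.204]
eef_rot: [-180.0, -0.0, -177.5]
contact_force: [0.5, 1.2, -1.1]
gripper_width: 0.0177
```

Run:
```python
from plant import r
for i in range(1):
    s=r.get_state();print(s['tcp_pos'],s['contact_force'],s['moment'],s['eef_rot'])
```

```text
[ 0.47395806 -0.04651857  0.20396695] [ 0.52482161  1.17565359 -1.10038382] [ 0.01168953 -0.00778779 -0.0256189 ] [-1.79994773e+02 -8.45271818e-03 -1.77487698e+02]
```

Emit:
servo_tool(grip=[1,1,1], translation=[[0,0,0.0007],[0,0,0.0007],[0,0,0.0007]], turn=[0,0,0])

```text
time_s: 18.18
tcp_pos: [0.474, -0.0465, 0.2033]
eef_rot: [-180.0, 0.0, -177.5]
contact_force: [-0.1, -0.3, -0.9]
gripper_width: 0.0177
```

Emit:
servo_tool(grip=[1,1,1], translation=[[0,0,0.0005],[0,0,0.0005],[0,0,0.0005]], turn=[0,0,0])

```text
time_s: 18.43
tcp_pos: [0.474, -0.0465, 0.2028]
eef_rot: [180.0, 0.0, -177.5]
contact_force: [-0.4, 0.8, -0.8]
gripper_width: 0.0175
```

Emit:
servo_tool(grip=[1,1,1], translation=[[0,0,0.0004],[0,0,0.0004],[0,0,0.0004]], turn=[0,0,0])

```text
time_s: 18.68
tcp_pos: [0.4741, -0.0465, 0.2025]
eef_rot: [-180.0, 0.0, -177.5]
contact_force: [-0.8, -0.2, 0.6]
gripper_width: 0.0176
```

Emit:
servo_tool(grip=[1,1,1], translation=[[0,0,0.0003],[0,0,0.0003],[0,0,0.0003]], turn=[0,0,0])

```text
time_s: 18.93
tcp_pos: [0.4741, -0.0465, 0.2024]
eef_rot: [-180.0, 0.0, -177.5]
contact_force: [-1.9, 0.8, 3.3]
gripper_width: 0.0173
```

Emit:
servo_tool(grip=[1,1,1,1,1,1,1,1,1], translation=[[0,0,-0.0003],[-0.002,0,-0.0003],[-0.004,0,-0.0003],[-0.006,0,-0.0003],[-0.008,0,-0.0003],[-0.01,0,-0.0003],[-0.012,0,-0.0003],[-0.014,0,-0.0003],[-0.015,0,-0.0003]], turn=[0,0,0,0,0,0,0,0,0])

```text
time_s: 19.68
tcp_pos: [0.4893, -0.0458, 0.2024]
eef_rot: [-180.0, -0.0, -177.5]
contact_force: [-2.4, -0.1, 3.7]
gripper_width: 0.0176
```

Emit:
servo_tool(grip=[1,1], translation=[[0,0,0],[0,0,0]], turn=[0,0])

```text
time_s: 19.85
tcp_pos: [0.4894, -0.0458, 0.2024]
eef_rot: [180.0, 0.0, -177.5]
contact_force: [0.5, -0.2, 1.5]
gripper_width: 0.0181
```

Emit:
servo_tool(grip=[1,1,1,1,1,1], translation=[[-0.0005,0,-0.0002],[-0.001,0,-0.0002],[-0.0015,0,-0.0002],[-0.002,0,-0.0002],[-0.0025,0,-0.0002],[-0.003,0,-0.0002]], turn=[0,0,0,0,0,0])

```text
time_s: 20.35
tcp_pos: [0.492, -0.0456, 0.2025]
eef_rot: [180.0, -0.0, -177.5]
contact_force: [-0.5, -0.6, 0.2]
gripper_width: 0.0173
```

Emit:
servo_tool(grip=[1,1,1,1,1], translation=[[-0.0004,0,0],[-0.0008,0,0],[-0.0012,0,0],[-0.0016,0,0],[-0.002,0,0]], turn=[0,0,0,0,0])

```text
time_s: 20.77
tcp_pos: [0.494, -0.0456, 0.2025]
eef_rot: [180.0, -0.0, -177.5]
contact_force: [-0.2, -0.4, -0.0]
gripper_width: 0.0175
```

Emit:
servo_tool(grip=[1,1,1], translation=[[-0.0004,0,0],[-0.0008,0,0],[-0.001,0,0]], turn=[0,0,0])

```text
time_s: 21.02
tcp_pos: [0.495, -0.0456, 0.2025]
eef_rot: [180.0, -0.0, -177.5]
contact_force: [0.2, 0.2, -1.0]
gripper_width: 0.0176
```

r ≈ 82 mm; half-millimetre steps now.

Emit:
servo_tool(grip=[1,1,1], translation=[[-0.0004,0,0],[-0.0008,0,0],[-0.0008,0,0]], turn=[0,0,0])

```text
time_s: 21.27
tcp_pos: [0.4959, -0.0455, 0.2026]
eef_rot: [-180.0, -0.0, -177.5]
contact_force: [0.4, 0.5, 0.1]
gripper_width: 0.0174
```

Emit:
servo_tool(grip=[1,1,1], translation=[[-0.0004,0,0],[-0.0006,0,0],[-0.0006,0,0]], turn=[0,0,0])

```text
time_s: 21.52
tcp_pos: [0.4964, -0.0455, 0.2026]
eef_rot: [-180.0, -0.0, -177.5]
contact_force: [-0.0, -0.3, -0.2]
gripper_width: 0.0178
```

Emit:
servo_tool(grip=[1,1,1], translation=[[-0.0004,0,0],[-0.0005,0,0],[-0.0005,0,0]], turn=[0,0,0])

```text
time_s: 21.77
tcp_pos: [0.4969, -0.0455, 0.2026]
eef_rot: [180.0, -0.0, -177.5]
contact_force: [-0.4, -0.5, -1.0]
gripper_width: 0.0176
```

Emit:
servo_tool(grip=[1,1,1], translation=[[-0.0003,0,0],[-0.0005,0,0],[-0.0005,0,0]], turn=[0,0,0])

```text
time_s: 22.02
tcp_pos: [0.4973, -0.0455, 0.2026]
eef_rot: [180.0, -0.0, -177.5]
contact_force: [-0.3, 0.5, -1.0]
gripper_width: 0.0173
```

Emit:
servo_tool(grip=[1,1,1], translation=[[-0.0003,0,0],[-0.0005,0,0],[-0.0005,0,0]], turn=[0,0,0])

```text
time_s: 22.27
tcp_pos: [0.4978, -0.0455, 0.2025]
eef_rot: [-180.0, -0.0, -177.5]
contact_force: [-1.0, -0.1, -0.2]
gripper_width: 0.0178
```

Emit:
servo_tool(grip=[1,1,1], translation=[[-0.0003,0,0],[-0.0004,0,0],[-0.0004,0,0]], turn=[0,0,0])

```text
time_s: 22.52
tcp_pos: [0.4981, -0.0454, 0.2026]
eef_rot: [-180.0, -0.0, -177.5]
contact_force: [-2.7, -0.2, -0.7]
gripper_width: 0.0175
```

Emit:
servo_tool(grip=[1,1,1], translation=[[-0.0002,0,0],[-0.0002,0,0],[-0.0002,0,0]], turn=[0,0,0])

```text
time_s: 22.77
tcp_pos: [0.4987, -0.0455, 0.2027]
eef_rot: [-180.0, 0.0, -177.5]
contact_force: [-0.4, -0.7, -0.1]
gripper_width: 0.0172
```

Emit:
servo_tool(grip=[1,1,1], translation=[[-0.0002,0,0],[-0.0003,0,0],[-0.0003,0,0]], turn=[0,0,0])

```text
time_s: 23.02
tcp_pos: [0.4988, -0.0455, 0.2026]
eef_rot: [-180.0, 0.0, -177.5]
contact_force: [-1.2, -1.0, 0.8]
gripper_width: 0.0178
```

Emit:
servo_tool(grip=[1,1,1], translation=[[-0.0002,0,0],[-0.0003,0,0],[-0.0003,0,0]], turn=[0,0,0])

```text
time_s: 23.27
tcp_pos: [0.499, -0.0455, 0.2026]
eef_rot: [-180.0, -0.0, -177.5]
contact_force: [-0.6, -1.3, 0.7]
gripper_width: 0.0177
```

```bash
python3 snap.py side d13;python3 snap.py wrist w13;python3 - <<'E'
import cv2
p=cv2.imread('pics/d13.png')
cv2.imwrite('pics/d13a.png',cv2.resize(p[170:250,255:335],None,fx=7,fy=7,interpolation=cv2.INTER_CUBIC))
p=cv2.imread('pics/w13.png')
cv2.imwrite('pics/w13a.png',cv2.resize(p[180:360,190:360],None,fx=4,fy=4,interpolation=cv2.INTER_CUBIC)[:600])
E
```

```text
23.2667 [ 0.499  -0.0455  0.2026] [-1.7999e+02 -1.0000e-02 -1.7749e+02] [-0.61 -1.27  0.75]
23.3167 [ 0.4991 -0.0454  0.2026] [-180.     -0.   -177.49] [-0.55 -0.54  0.23]
```

View pics/d13a.png

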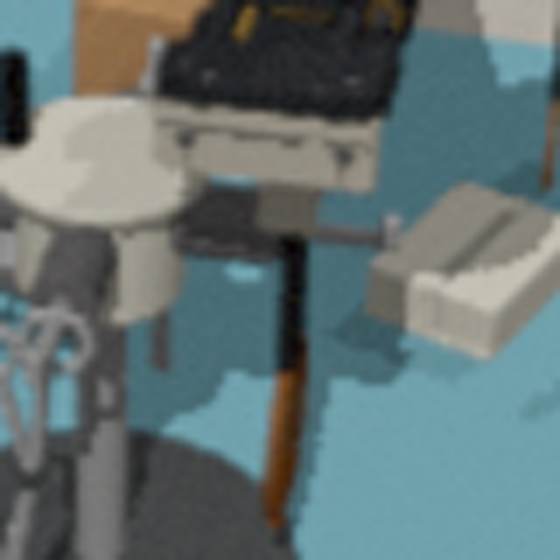

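View pics/w13a.png

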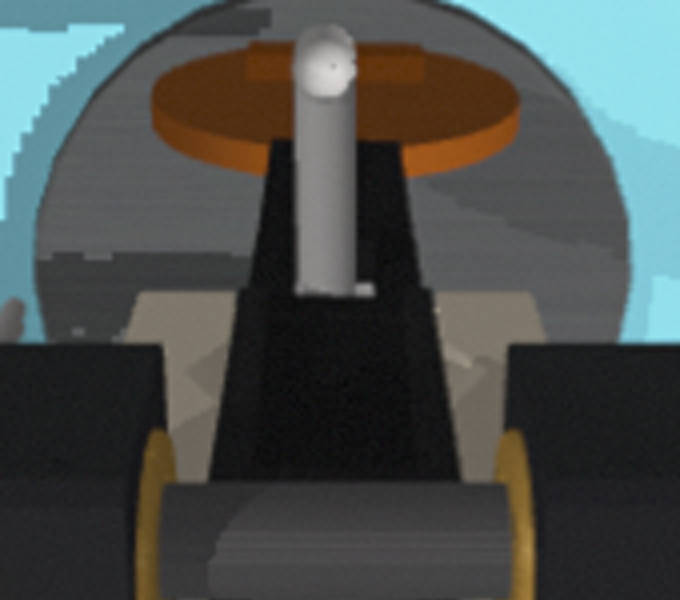

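Emit:
servo_tool(grip=[1,1,1,1], translation=[[0,-0.0005,0],[0,-0.001,0],[0,-0.0015,0],[0,-0.0015,0]], turn=[0,0,0,0])

```text
time_s: 23.7
tcp_pos: [0.4992, -0.0467, 0.2026]
eef_rot: [180.0, 0.0, -177.5]
contact_force: [-1.5, 1.6, -0.3]
gripper_width: 0.0176
```

Emit:
servo_tool(grip=[1,1,1], translation=[[-0.0002,0,0],[-0.0003,0,0],[-0.0003,0,0]], turn=[0,0,0])

```text
time_s: 23.95
tcp_pos: [0.4992, -0.0468, 0.2025]
eef_rot: [180.0, -0.0, -177.5]
contact_force: [-2.6, 1.2, 0.9]
gripper_width: 0.0175
```

Emit:
servo_tool(grip=[1,1,1], translation=[[-0.0002,0,0],[-0.0003,0,0],[-0.0003,0,0]], turn=[0,0,0])

```text
time_s: 24.2
tcp_pos: [0.4993, -0.0468, 0.2025]
eef_rot: [180.0, -0.0, -177.5]
contact_force: [-3.8, 1.4, 2.8]
gripper_width: 0.0174
```

Emit:
servo_tool(grip=[1,1,1,1], translation=[[-0.0001,0.0004,0],[-0.0002,0.0006,0],[-0.0003,0.0006,0],[-0.0003,0.0006,0]], turn=[0,0,0,0])

```text
time_s: 24.53
tcp_pos: [0.4994, -0.0467, 0.2025]
eef_rot: [-180.0, -0.1, -177.5]
contact_force: [-5.4, 0.0, 2.8]
gripper_width: 0.0176
```

Emit:
servo_tool(grip=[1], translation=[[0,0,0]], turn=[0])

```text
time_s: 24.62
tcp_pos: [0.4994, -0.0467, 0.2025]
eef_rot: [-180.0, -0.1, -177.5]
contact_force: [-5.1, -0.9, 2.9]
gripper_width: 0.0178
```

```bash
python3 snap.py side d14;python3 snap.py wrist w14;python3 - <<'E'
import cv2
p=cv2.imread('pics/d14.png')
cv2.imwrite('pics/d14a.png',cv2.resize(p[170:250,255:335],None,fx=7,fy=7,interpolation=cv2.INTER_CUBIC))
p=cv2.imread('pics/w14.png')
cv2.imwrite('pics/w14a.png',cv2.resize(p[120:320,190:360],None,fx=3,fy=3,interpolation=cv2.INTER_CUBIC)[:600])
E
```

```text
24.6167 [ 0.4994 -0.0467  0.2025] [-1.7996e+02 -8.0000e-02 -1.7750e+02] [-5.11 -0.88  2.92]
24.6667 [ 0.4994 -0.0467  0.2025] [-1.7996e+02 -8.0000e-02 -1.7750e+02] [-4.98 -0.06  3.18]
```

View pics/d14a.png

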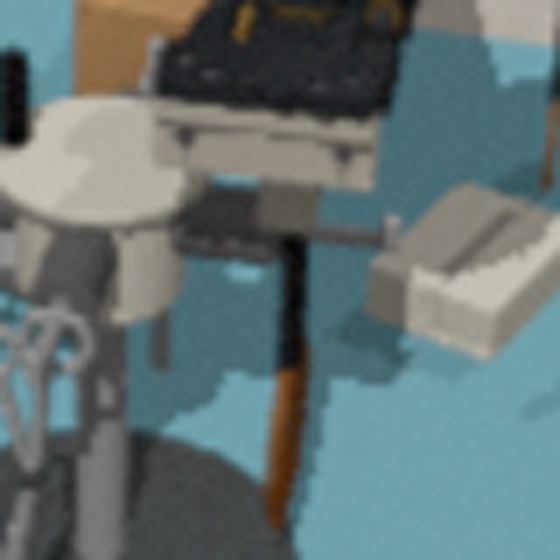

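View pics/w14a.png

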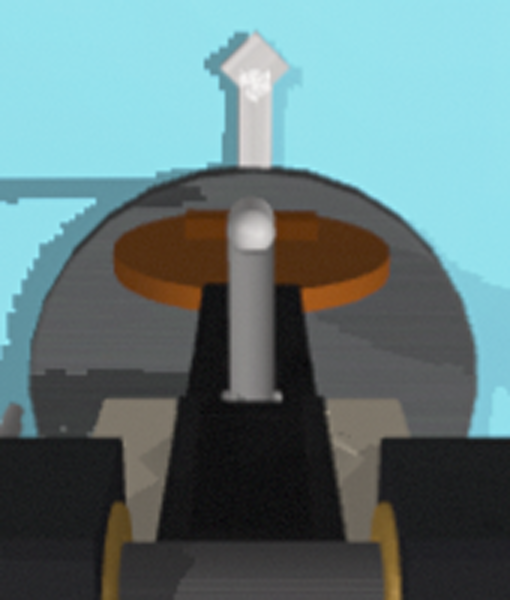

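Emit:
servo_tool(grip=[1,1,1,1,1,1], translation=[[0.001,0,0],[0.002,0,0],[0.002,0,-0.002],[0.002,0,-0.004],[0.002,0,-0.005],[0.002,0,-0.005]], turn=[0,0,0,0,0,0])

```text
time_s: 25.22
tcp_pos: [0.4986, -0.0462, 0.2081]
eef_rot: [180.0, 0.1, -177.5]
contact_force: [-0.2, -0.3, -1.7]
gripper_width: 0.0176
```

Emit:
servo_tool(grip=[1,1,1], translation=[[-0.0005,0,0],[-0.001,0,0],[-0.001,0,0]], turn=[0,0,0])

```text
time_s: 25.47
tcp_pos: [0.4991, -0.0463, 0.2075]
eef_rot: [-180.0, -0.0, -177.5]
contact_force: [-0.3, -0.2, -1.3]
gripper_width: 0.0175
```

Emit:
servo_tool(grip=[1,1,1], translation=[[-0.0003,0,0],[-0.0005,0,0],[-0.0005,0,0]], turn=[0,0,0])

```text
time_s: 25.72
tcp_pos: [0.4992, -0.0463, 0.2074]
eef_rot: [-180.0, -0.0, -177.5]
contact_force: [-1.7, -0.1, -0.5]
gripper_width: 0.0178
```

Emit:
servo_tool(grip=[1,1,1], translation=[[-0.0003,0,0],[-0.0004,0,0],[-0.0004,0,0]], turn=[0,0,0])

```text
time_s: 25.97
tcp_pos: [0.4993, -0.0463, 0.2074]
eef_rot: [-180.0, -0.1, -177.5]
contact_force: [-3.9, 0.3, 0.9]
gripper_width: 0.0172
```

Emit:
servo_tool(grip=[1,1,1,1,1,1,1], translation=[[0.001,0,0],[0.0015,0,0],[0.0015,0,0.0015],[0.0015,0,0.003],[0.0015,0,0.0045],[0.0015,0,0.0048],[0.0015,0,0.0048]], turn=[0,0,0,0,0,0,0])

```text
time_s: 26.55
tcp_pos: [0.4986, -0.0463, 0.2027]
eef_rot: [-180.0, 0.0, -177.5]
contact_force: [0.1, 0.8, -0.2]
gripper_width: 0.0176
```

Emit:
servo_tool(grip=[1,1,1,1], translation=[[-0.0004,0,0],[-0.0008,0,0],[-0.0012,0,0],[-0.0012,0,0]], turn=[0,0,0,0])

```text
time_s: 26.88
tcp_pos: [0.4992, -0.0464, 0.2027]
eef_rot: [-180.0, -0.1, -177.5]
contact_force: [-1.8, 0.3, -0.1]
gripper_width: 0.0177
```

Emit:
servo_tool(grip=[1,1,1], translation=[[-0.0002,0,0],[-0.0004,0,0],[-0.0004,0,0]], turn=[0,0,0])

```text
time_s: 27.13
tcp_pos: [0.4993, -0.0464, 0.2026]
eef_rot: [-180.0, -0.1, -177.5]
contact_force: [-4.9, 0.1, 2.3]
gripper_width: 0.0177
```

Emit:
servo_tool(grip=[1,1,1,1], translation=[[-0.0001,0,0],[-0.0002,0,0],[-0.0002,0,0],[-0.0002,0,0]], turn=[0,0,0,0])

```text
time_s: 27.47
tcp_pos: [0.4994, -0.0464, 0.2026]
eef_rot: [-180.0, -0.1, -177.5]
contact_force: [-5.6, 0.1, 1.9]
gripper_width: 0.0176
```

Emit:
servo_tool(grip=[1,1,1,1], translation=[[0.0002,0,0],[0.0005,0,0],[0.0005,0,0],[0.0005,0,0]], turn=[0,0,0,0])

```text
time_s: 27.8
tcp_pos: [0.4993, -0.0464, 0.2026]
eef_rot: [-180.0, -0.1, -177.5]
contact_force: [-5.1, -0.2, 0.3]
gripper_width: 0.0176
```

```bash
python3 snap.py wrist w15;python3 - <<'E'
import cv2
from h import *
c=np.load('pics/w15_cal.npy',allow_pickle=True).item()
p=cv2.imread('pics/w15.png')
cv2.imwrite('pics/w15a.png',cv2.resize(p[120:320,190:360],None,fx=3,fy=3,interpolation=cv2.INTER_CUBIC)[:600])
E
```

```text
27.8 [ 0.4993 -0.0464  0.2026] [-1.7999e+02 -5.0000e-02 -1.7750e+02] [-5.08 -0.17  0.33]
```

View pics/w15a.png

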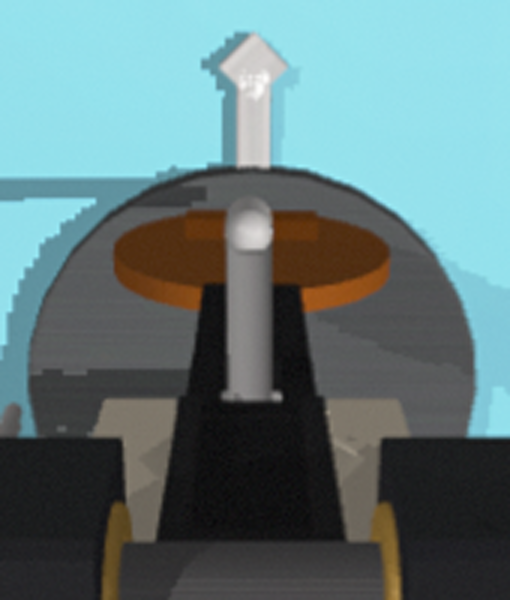

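Emit:
servo_tool(grip=[1,1,1], translation=[[0.0003,0,0],[0.0005,0,0],[0.0005,0,0]], turn=[0,0,0])

```text
time_s: 28.1
tcp_pos: [0.4993, -0.0463, 0.2027]
eef_rot: [-180.0, 0.0, -177.5]
contact_force: [-3.8, -1.6, -2.4]
gripper_width: 0.0178
```

Emit:
servo_tool(grip=[1,1,1], translation=[[0.0002,0,0.0003],[0.0003,0,0.0003],[0.0003,0,0.0003]], turn=[0,0,0])

```text
time_s: 28.35
tcp_pos: [0.4992, -0.0463, 0.2026]
eef_rot: [-180.0, 0.0, -177.5]
contact_force: [-2.5, -1.2, -1.1]
gripper_width: 0.0178
```

Emit:
servo_tool(grip=[0.55,0.55,0.5,0.4,0.3,0.2,0.1,0.1], translation=[[0,0,0],[0,0,0],[0,0,0],[0,0,0],[0,0,0],[0,0,0],[0,0,0],[0,0,0]], turn=[0,0,0,0,0,0,0,0], newtons=3)

```text
time_s: 29.02
tcp_pos: [0.499, -0.0463, 0.2025]
eef_rot: [180.0, 0.0, -177.5]
contact_force: [0.1, 0.2, 0.3]
gripper_width: 0.0385
```

```bash
python3 snap.py wrist w16;python3 snap.py side d16;python3 - <<'E'
import cv2
p=cv2.imread('pics/w16.png')
cv2.imwrite('pics/w16a.png',cv2.resize(p[120:320,190:360],None,fx=3,fy=3,interpolation=cv2.INTER_CUBIC)[:600])
p=cv2.imread('pics/d16.png')
cv2.imwrite('pics/d16a.png',cv2.resize(p[170:250,255:335],None,fx=7,fy=7,interpolation=cv2.INTER_CUBIC))
E
```

```text
29.0167 [ 0.499  -0.0463  0.2025] [ 180.      0.   -177.49] [0.05 0.19 0.33]
29.0667 [ 0.499  -0.0463  0.2025] [ 180.      0.   -177.49] [ 0.12 -0.48  0.14]
```

View pics/w16a.png

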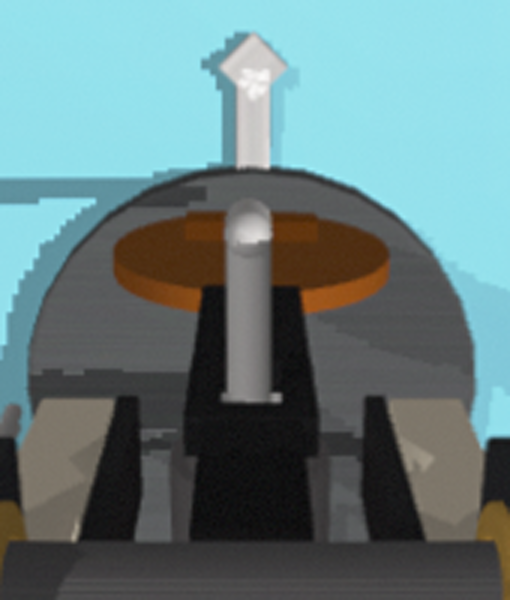

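View pics/d16a.png

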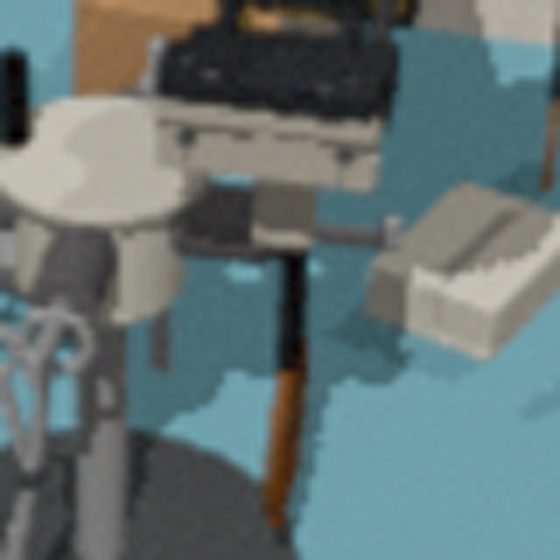

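Released and hanging still. Retreat straight up.

Emit:
servo_tool(grip=[0.1,0.1,0.1,0.1,0.1,0.1,0.1,0.1,0.1,0.1], translation=[[0,0,-0.01],[0,0,-0.025],[0,0,-0.045],[0,0,-0.07],[0,0,-0.1],[0,0,-0.13],[0,0,-0.16],[0,0,-0.19],[0,0,-0.2],[0,0,-0.2]], turn=[0,0,0,0,0,0,0,0,0,0])

```text
time_s: 29.95
tcp_pos: [0.4999, -0.0464, 0.4065]
eef_rot: [180.0, 0.3, -177.5]
contact_force: [0.3, 0.5, 0.7]
gripper_width: 0.0393
```

Emit:
servo_tool(grip=[0.1,0.1,0.1,0.1,0.1], translation=[[-0.02,0,0],[-0.04,0,0],[-0.06,0,0],[-0.06,0,0],[-0.06,0,0]], turn=[0,0,0,0,0])

```text
time_s: 30.37
tcp_pos: [0.559, -0.0436, 0.4008]
eef_rot: [-180.0, -0.2, -177.5]
contact_force: [1.3, -0.3, 0.5]
gripper_width: 0.0392
```

```bash
python3 snap.py wrist w17;python3 snap.py side d17;python3 snap.py scene s17;python3 - <<'E'
import cv2,numpy as np
a=cv2.imread('pics/w17.png');cv2.imwrite('pics/w17a.png',cv2.resize(a[90:260,180:380],None,fx=3.5,fy=3.5,interpolation=cv2.INTER_CUBIC))
d=cv2.imread('pics/d17.png')[150:290,200:340];s=cv2.imread('pics/s17.png')[140:280,190:330]
cv2.imwrite('pics/x17.png',cv2.resize(np.hstack([d,s]),None,fx=2.8,fy=2.8,interpolation=cv2.INTER_CUBIC))
E
```

```text
30.3667 [ 0.559  -0.0436  0.4008] [-179.98   -0.18 -177.51] [ 1.33 -0.31  0.49]
30.4167 [ 0.5586 -0.0437  0.4015] [-1.7999e+02 -1.2000e-01 -1.7750e+02] [ 0.21  0.02 -0.36]
30.4667 [ 0.5583 -0.0437  0.402 ] [-1.7999e+02 -7.0000e-02 -1.7750e+02] [ 0.71 -0.49 -0.74]
```

View pics/w17a.png

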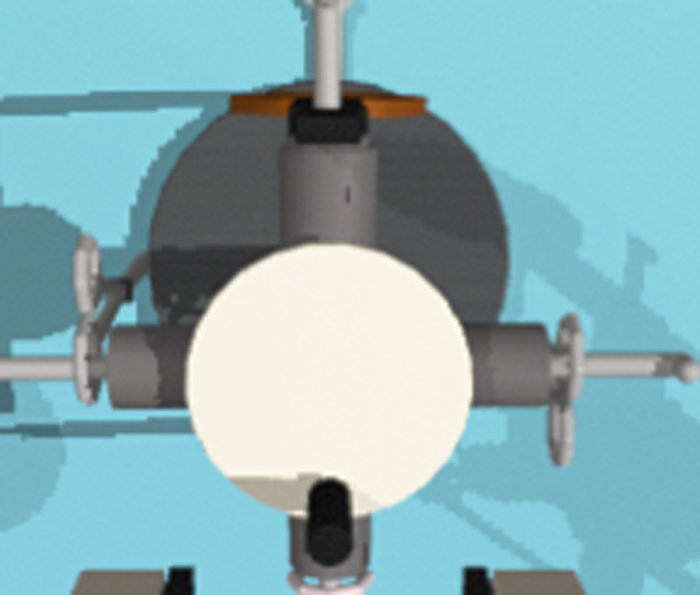

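View pics/x17.png

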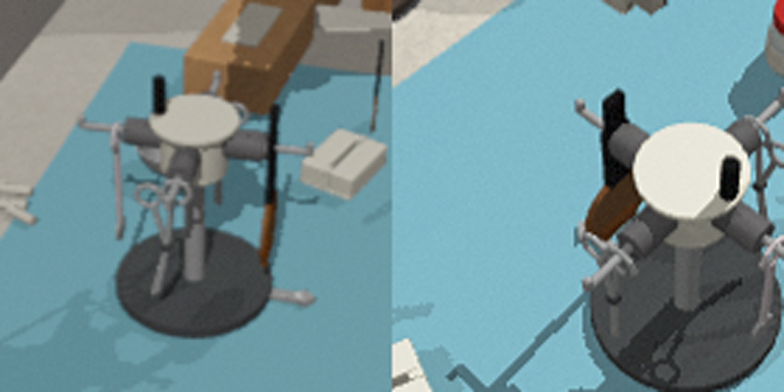

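Run:
```python
import cv2
from h import *
c=np.load('pics/w17_cal.npy',allow_pickle=True).item()
p=cv2.imread('pics/w17.png');cv2.imwrite('pics/w17b.png',cv2.resize(p[60:130,235:315],None,fx=7,fy=7,interpolation=cv2.INTER_CUBIC))
a=cv2.imread('pics/scene0.png').astype(int);b=cv2.imread('pics/s17.png').astype(int);D=np.abs(a-b).max(2)
for n,(x,y,w) in dict(jar=(336,152,12),bottle=(404,194,9),bowl=(255,327,22)).items(): print(n,np.median(D[y-w:y+w,x-w:x+w]),(D[y-w:y+w,x-w:x+w]>60).mean())
```

```text
jar 4.0 0.0
bottle 2.0 0.0
bowl 3.0 0.03925619834710744
```

View pics/w17b.png

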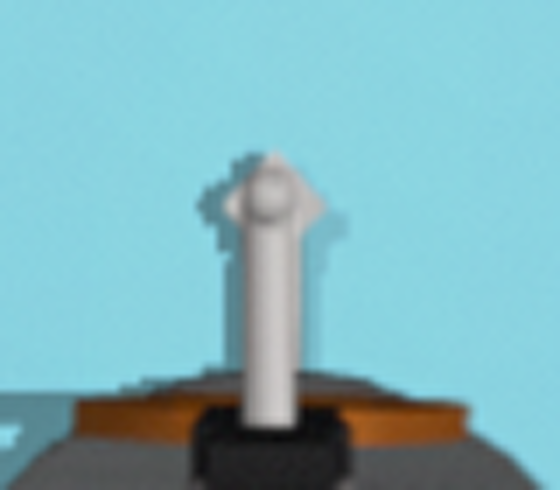

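View pics/s17.png

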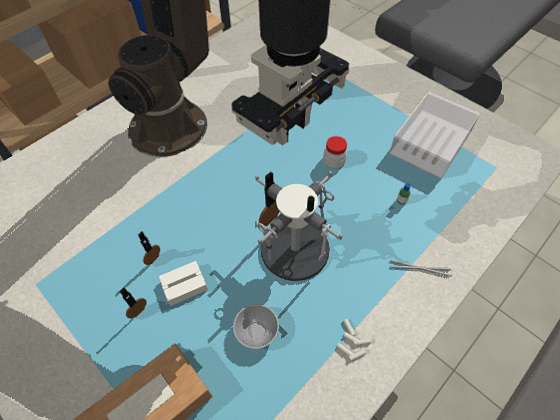

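The hook tip (crop 270,193) lies over the diamond (272,203). The shield hangs upright against the sleeve, and the jar, bottle and bowl have not moved, so I am handing in.

```bash
python3 -c "
from plant import order,r
print(order.close_job(), r.get_state()['time_s'])"
```

```text
the job is handed in; nothing more can be done
the job is handed in; nothing more can be done
```

The job is done and handed in at about 30.5 s of the 64 s allowed. The empty hook stands over the pointer, and the largest shield hangs upright on it, home against the stop sleeve.

**Carousel:** I gripped the crank knob and turned the head about 75°, then turned it back about 1°. The hook then measured 182.5° against 182.2° for the pointer. The last wrist picture shows the hook tip directly over the pointer's diamond.

**Shield:** I took the one in the stand; the two loose ones are clearly shorter (tops at about 127 mm).
- **Hanging:** Its eyelet went over the hook tip, and the upper edge touched the rod at the expected height.
- **Pressing home:** I slid it in in sub-millimetre steps until it pressed home at about 5.6 N.
- **Release:** I eased the force to about 2.5 N before letting go. It did not move.

**Checks that disagreed or were unclear:**
- A first rise to 2.7 N just before the stop faded, probably the rod rubbing one side of the window. I moved the shield sideways by about 1 mm.
- The fingers could have been touching the collar instead. I lifted the shield 5 mm and pressed again. It stopped at the same place, so the contact was shield on sleeve.
- The scene camera disagreed with the wrist camera by about 2 mm. I followed the wrist camera and the arm's own position.

**Bystanders:** The before-and-after scene pictures show the jar and bottle unchanged. About 4% of the bowl's patch changed, which I take to be the moved shadows seen around it.

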